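Change the stone sample in the dead-weight bonding press

ROBOT

A 6-joint arm with a two-finger parallel gripper is mounted at the origin on a cart in front of the work surface, level with it; the furniture and walls round the work are solid. World frame = base frame: x ahead of the robot, y to its left, z up, the work surface at z = 0. Lengths are in mm, angles in rad, forces in N, time in s.
With the tool pointing down it reaches from about 275 to 825 mm from the base axis. Payload 4.9 kg.
Tool frame: the origin (TCP) lies midway between the tips of the shut fingers; the grasp point (between the pads) lies 19 mm behind it; z points along the fingers, y is the line along which they close (so a half turn about z gives the same grasp; the last joint's range is limited). The gripper opens to 85 mm and grips with 20 to 120 N. Pads are 22 mm wide; open, the fingers measure 114 mm over their backs; the gripper's body (76 mm by 85 mm) begins 54 mm behind the grasp point. The pads swing forward as they close: fully open they stand 13 mm farther back than shut.
Start: joints at [-1.433, 0.326, -0.193, 1.052, 0, 1.437], TCP at [147.668, -529.823, 231.281] pointing down, gripper open.
Joint ranges: [-2.65, 2.65], [-0.97, 1.79], [-1.3, 1.35], [-1.93, 2.1], [-1.47, 1.37], [-3.14, 3.14]. Speed limits (rad/s): [2.57, 2.57, 3.14, 3.14, 3.14, 3.14].

INTERFACE

Orientations are given as a unit quaternion [w, x, y, z].
In Python, from workcell import monitor, viewer, job gives the robot as it stands.
- The arm moves only by the tool servo_tool, never from a script. Its argument "moves" is a list of rows, each a list of 7 numbers: the shift along the tool's x, y, z in cm, then the turn, a rotation vector about the tool's x, y, z in degrees, then the closure, from 0 (fully open) to 1 (shut). In form: [[x, y, z, wx, wy, wz, gripper], ...]. A call has 1 to 20 rows; each row shifts and turns the commanded pose from where the row before left it, along the tool's axes as they then stand; what a row does not reach is not made up. A row lasts 1/12 s, in which the tool goes at most 41.7 mm and 7.16 degrees, less where a joint would pass 70% of its speed; a pose out of reach is approached as far as the arm can. A call with a gripper value outside its range is refused whole. The fingers move at their own pace and stop on an object; "force" is the grip in N (left out, the last holds). Time passes only in rows, so rows that do not move let the fingers close. It gives the time, the measured TCP pose, the force, the opening and the grip force at its end, in the units of the state.
- monitor.get_state(): the state, without advancing time (a new reading comes with each control period).
- viewer.get_image(name): name is "side" or "top"; returns a dict with "frame" (384x512x3 uint8, red, green, blue), "K" (3x3 intrinsics, pixels), "camera_from_world" (4x4, takes a point from world to camera coordinates). Camera axes: x right, y down, z forward; pixel columns grow to the right and rows downward; lengths in mm; the calibration is good to about 2 mm. A picture is of the moment at which its call begins. There is no depth.
- job.close_job(): hands the job in; it is judged then, once.
The state is a dict: "t": time; "joint_positions": joint angles; "qvel": joint speeds; "tau": joint torques, N m; "tcp_pos": TCP position; "eef_rot": TCP orientation; "ft_force": force on the tool from outside, world axes, zero at the start; "ft_torque": the same for the moment, N m; "gripper_width": finger opening in mm; "finger_force": force on a finger pad.
Only numpy, scipy, OpenCV 4.12 (cv2) and the standard library are available. Lean on these libraries where they do the work, as an engineer would, in place of code of your own. Each camera call takes 0.05 s, during which the arm holds its last target. There are 200 camera calls.

TASK

The cement under the press has set: lift off the steel weight and then the pressure bar and set both down flat, side by side, on the dark grey rubber mat, take the bonded sample from under them and lay it squarely on the middle of the empty wooden rest. Then lay the next sample, which waits on the other wooden rest, centred in the press between its end stops, and put the bar back over the two guide posts and the weight back on the middle of the bar. Keep both samples level all the time and leave everything standing square and still.

Things in the scene. Friction and masses are not known exactly. Their poses are not given: they have to be found in the camera images.
- press: fixed bonding press at the left or right; origin under its centre at bench level. Grey base 112 x 190 mm, top z = 8 mm. Along its x axis an aluminium anvil 32 mm wide, top z = 20 mm: a sample lies on it between end stops (inner faces x = +/-47.7 mm, 6 mm higher). Two guide posts, 10 mm thick with tapered tips, at x = 0, y = +/-78 mm, reach z = 62 mm; collars 20 mm wide up to z = 15.
- pressure_bar: loose aluminium bar, 0.3 kg, along its y axis, 183 x 36 mm, 10 mm thick, on a black foot 36 x 44 x 10 mm; origin under the foot, top 20 mm above it. Each end is an outward-open fork, slot 20 mm wide from y = 66 mm, for a guide post. Lips on top (3 mm, inner faces y = +/-25.5 mm) keep the weight's place. In the press the foot stands on the sample: origin at 34 mm. Grip across the middle; it stands alone.
- weight: turned steel weight with a small bore, a disc 42 mm across and 24 mm high, 0.24 kg, loose; origin at the centre of its underside. At the start it stands on the middle of the pressure bar (another that lies about at the back is not meant).
- bonded_sample: bonded sample, a sandstone-brown stone slab on a glass plate, one piece, loose: 84 mm along its x axis, 40 mm wide (y), 14 mm high; origin at the centre of its underside. At the start it lies on the anvil of the press under bar and foot, its two ends in view; its x axis along the press's x axis.
- next_sample: the next sample, a grey stone slab on a glass plate of the same size (84 x 40 x 14 mm, origin at the centre of its underside, long side along x), loose; it waits on the in_rest.
- mat: dark grey rubber mat, fixed, 170 x 210 mm (x, y), 3 mm thick; origin under its centre at bench level. The side area for bar and weight.
- in_rest: fixed wooden sample rest on which the next sample waits: board 118 x 84 mm, 6 mm thick, with two cross rails at x = +/-28 mm (10 mm wide, tops at z = 15 mm) on which a sample lies lengthwise along x, and low end stops (inner faces x = +/-49 mm, top 19 mm). Origin under its centre at bench level. The two rests can change places.
- out_rest: the other wooden sample rest, of the same make and sizes as in_rest, empty at the start: the place for the bonded sample (lying on the rails, its origin then 15 mm above this origin).

How it is judged (in metres and radians):
On the way, in this order (a step that is already met when the one before it is completed fails the run):
1. weight and pressure bar both stand on the rubber mat, released (x of weight in the frame of mat between -0.085 and 0.085 m and y of weight in the frame of mat between -0.105 and 0.105 m and z of weight in the frame of mat between -0.001 and 0.007 m and angle between each of weight, pressure_bar's own z axis and vertical below 0.08 rad and linear speed of each of weight, pressure_bar below 0.02 m/s and angular speed of each of weight, pressure_bar below 0.2 rad/s and contact force between each of weight, pressure_bar and the fingers below 0.1 N and x of pressure_bar in the frame of mat between -0.085 and 0.085 m and y of pressure_bar in the frame of mat between -0.105 and 0.105 m and z of pressure_bar in the frame of mat between -0.001 and 0.007 m), for 0.2 s.
2. the bonded sample lies on the empty rest, released (horizontal distance between bonded_sample and out_rest below 0.015 m and angle between the x axis of bonded_sample and the x axis of out_rest, either way round below 0.2 rad and angle between bonded_sample's own z axis and vertical below 0.06 rad and z of bonded_sample in the frame of out_rest between 0.012 and 0.018 m and linear speed of bonded_sample below 0.02 m/s and angular speed of bonded_sample below 0.2 rad/s and contact force between bonded_sample and the fingers below 0.1 N), for 0.2 s.
3. the next sample lies on the anvil of the press, released (horizontal distance between next_sample and press below 0.012 m and angle between the x axis of next_sample and the x axis of press, either way round below 0.15 rad and angle between next_sample's own z axis and vertical below 0.06 rad and z of next_sample in the frame of press between 0.017 and 0.023 m and linear speed of next_sample below 0.02 m/s and angular speed of next_sample below 0.2 rad/s and contact force between next_sample and the fingers below 0.1 N), for 0.2 s.
At the end, for the whole second after the job is handed in: Bonded sample flat on the rest that was empty (15 mm, 0.2 rad); next sample flat on the press anvil (12 mm, 0.15 rad); bar on it, forks round the posts, foot flat on the sample (12 mm, 0.15 rad); weight flat on the bar within 12 mm of its middle; all at rest (horizontal distance between bonded_sample and out_rest below 0.015 m and angle between the x axis of bonded_sample and the x axis of out_rest, either way round below 0.2 rad and angle between each of bonded_sample, next_sample, pressure_bar, weight's own z axis and vertical below 0.06 rad and z of bonded_sample in the frame of out_rest between 0.012 and 0.018 m and linear speed of each of bonded_sample, next_sample, pressure_bar, weight below 0.02 m/s and angular speed of each of bonded_sample, next_sample, pressure_bar, weight below 0.2 rad/s and horizontal distance between each of next_sample, pressure_bar and press below 0.012 m and angle between the x axis of next_sample and the x axis of press, either way round below 0.15 rad and z of next_sample in the frame of press between 0.017 and 0.023 m and angle between the y axis of pressure_bar and the y axis of press, either way round below 0.15 rad and z of pressure_bar in the frame of press between 0.03 and 0.038 m and horizontal distance between weight and pressure_bar below 0.012 m and z of weight in the frame of press between 0.049 and 0.059 m); the robot touches nothing.
It fails at once if a sample is tilted by more than 0.5 rad (angle between any of bonded_sample, next_sample's own z axis and vertical above 0.5 rad).
It also fails if it takes over 152 s, if anything falls off the work surface, if the arm or the gripper's body presses on something with over 40 N, if the wrist force passes 120 N, or if a joint passes its speed limit or range.

## Working session

There is one attempt and no reset: what is moved stays moved. The work goes in short steps, Python scripts to look and compute and a tool call to move; the robot and the scene stay as the last step left them, time stands still between calls to the robot, and variables do not carry over. Pictures are saved under pics/ and viewed, at most 14 in all, crops included, and the job is handed in when it is done.

Besides the shell and the picture viewer there is one more tool, called after "Call:" by a JSON object that holds its "op" and its "data". servo_tool: Moves the arm, as the interface text tells. Its arguments: {"type":"object","properties":{"moves":{"type":"array"},"force":{"type":"number"}},"required":["moves"]}

```bash
mkdir -p pics; cat > h.py <<'E'
import numpy as np, cv2
from workcell import monitor, viewer, job
def shot(n,tag):
    d=viewer.get_image(n); np.savez(f'pics/{tag}.npz',f=d['frame'],K=d['K'],T=d['camera_from_world'])
    cv2.imwrite(f'pics/{tag}.png',d['frame'][:,:,::-1]); return d
def load(tag):
    z=np.load(f'pics/{tag}.npz'); return z['f'],z['K'],z['T']
def ray(tag,px):
    f,K,T=load(tag); R=T[:3,:3]; o=-R.T@T[:3,3]
    d=R.T@np.linalg.solve(K,[px[0],px[1],1]); return o,d/np.linalg.norm(d)
def plane(tag,px,z):
    o,d=ray(tag,px); return o+d*(z-o[2])/d[2]
def tri(ta,pa,tb,pb):
    o1,d1=ray(ta,pa);o2,d2=ray(tb,pb)
    s=np.linalg.lstsq(np.c_[d1,-d2],o2-o1,rcond=None)[0]
    a,b=o1+s[0]*d1,o2+s[1]*d2; return (a+b)/2,np.linalg.norm(a-b)
def proj(tag,P):
    f,K,T=load(tag); c=T[:3,:3]@np.array(P,float)+T[:3,3]; u=K@c; return u[:2]/u[2]
E
python3 - <<'E'
from h import *
for n in('side','top'):
    d=shot(n,n+'0'); T=d['camera_from_world']; print(n,-T[:3,:3].T@T[:3,3],d['K'][0,0])
a=cv2.imread('pics/side0.png');b=cv2.imread('pics/top0.png')
s=monitor.get_state();print(s['tcp_pos'],s['eef_rot'],s['gripper_width'])
E
```

```text
side [ 123.04256947 1000.24021246  525.15152046] 424.80745176563676
top [ 308.36200346   17.72626781 1193.5640883 ] 433.36645767594115
[ 147.59481913 -529.28792908  230.57497163] [-7.74269913e-04  9.90780440e-01  1.35475167e-01  1.02383873e-05] 85.10990356483508
```

View pics/top0.png

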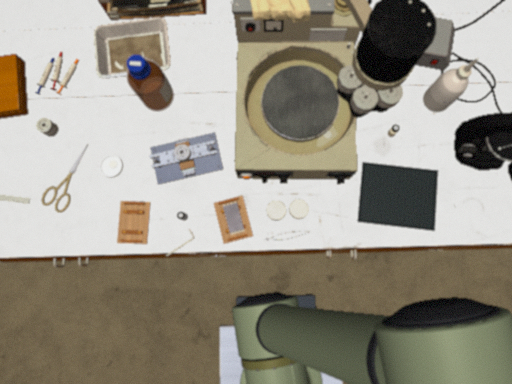

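View pics/side0.png

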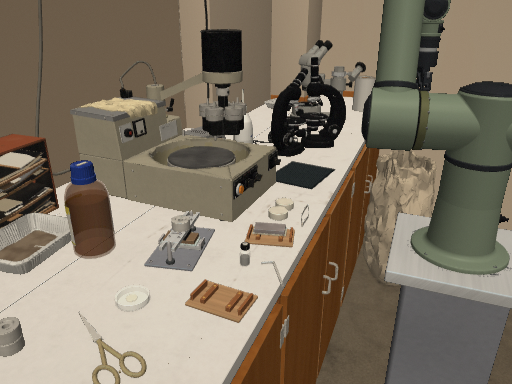

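The top view shows the press at (186,158), the mat at (398,196), the next sample's rest at (233,218), and the empty rest at (134,222). The side view shows the press at (181,245), the empty rest at (222,299), the full rest at (270,233), and the mat at (305,174). Next I'll view enlarged crops.

```bash
python3 - <<'E'
from h import *
a=cv2.imread('pics/top0.png')[125:250,110:260]; b=cv2.imread('pics/side0.png')[200:325,140:305]
cv2.imwrite('pics/c1.png',cv2.resize(a,None,fx=5,fy=4.8,interpolation=cv2.INTER_CUBIC) if 0 else cv2.resize(a,None,fx=4.8,fy=4.8,interpolation=cv2.INTER_CUBIC))
cv2.imwrite('pics/c2.png',cv2.resize(b,None,fx=4.8,fy=4.8,interpolation=cv2.INTER_CUBIC))
f=cv2.imread('pics/top0.png'); hsv=cv2.cvtColor(f,cv2.COLOR_BGR2HSV)
def rects(m,roi,z,name,mn=60):
    k=np.zeros(m.shape,np.uint8); x0,y0,x1,y1=roi; k[y0:y1,x0:x1]=m[y0:y1,x0:x1]
    for c in cv2.findContours(k,cv2.RETR_EXTERNAL,cv2.CHAIN_APPROX_NONE)[0]:
        if cv2.contourArea(c)<mn: continue
        w=np.array([plane('top0',p[0],z)[:2] for p in c],np.float32)
        print(name,z,[np.round(q,2) for q in cv2.minAreaRect(w)])
H,S,V=cv2.split(hsv)
g=(V<70).astype(np.uint8); rects(g,(345,150,450,240),3,'mat',500)
w=((S>90)).astype(np.uint8); rects(w,(105,190,260,244),6,'rest',300)
g=((S>30)|(V<150)).astype(np.uint8); rects(g,(145,125,228,190),8,'press',300)
for p in((134,222),(233,218),(186,158),(398,196)): print(p,f[p[1],p[0]],hsv[p[1],p[0]])
E
```

```text
mat 3 [array([ 485.83, -338.86]), array([202.77, 162.1 ]), np.float64(81.55)]
rest 6 [array([433.96, 392.9 ]), array([ 78.83, 112.81]), np.float64(86.31)]
rest 6 [array([434.02, 117.21]), array([112.62,  78.84]), np.float64(13.68)]
press 8 [array([591.03, 242.18]), array([ 67.6 , 182.26]), np.float64(13.39)]
(134, 222) [ 96 137 181] [ 14 120 181]
(233, 218) [136 133 143] [171  18 143]
(186, 158) [127 126 128] [165   4 128]
(398, 196) [50 54 49] [66 24 54]
```

View pics/c1.png

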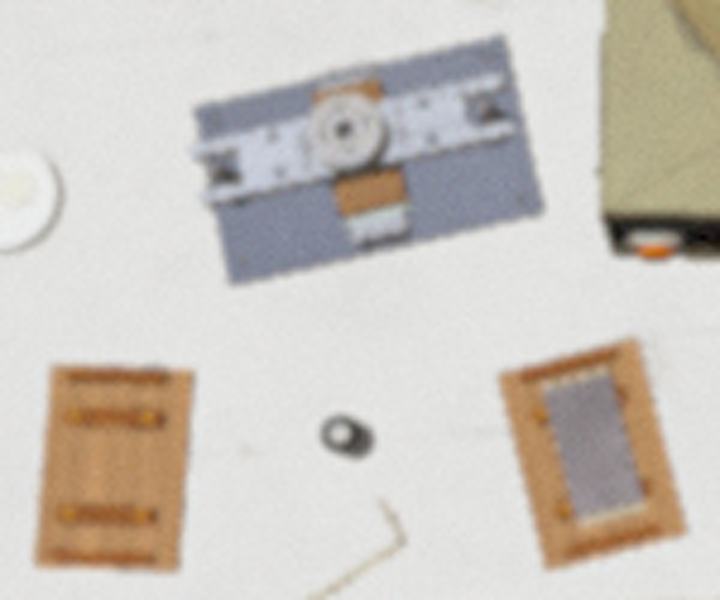

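View pics/c2.png

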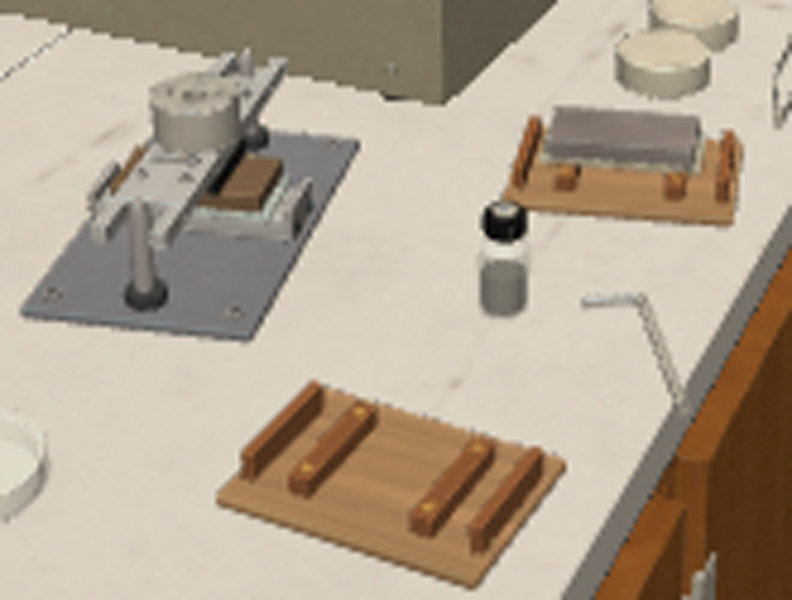

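The crops show these (crop ÷4.8 plus offset):
- **Weight:** bore at (345,130) in the top crop and (197,88) in the side crop.
- **Next slab:** centre at (596,449) in the top crop and (625,133) in the side crop.
- **Empty rest:** rail screws around (112,465) in the top crop and (394,459) in the side crop.

Next I'll triangulate these.

```bash
python3 - <<'E'
from h import *
A=lambda x,y:((x+.5)/4.8-.5+110,(y+.5)/4.8-.5+125)
B=lambda x,y:((x+.5)/4.8-.5+140,(y+.5)/4.8-.5+200)
def t(n,a,b): p,e=tri('top0',A(*a),'side0',B(*b)); print(n,p.round(1),'gap',round(e,1))
t('weight top 78',(345,130),(197,88))
t('next 29',(596.5,449),(625,134)); t('out rails 15',(112,465.5),(394.5,459))
t('press base c 8',(369,160),(192,231))
t('brown near R corner 34',(405,205),(265,207)); t('brown near L',(340,215),(0,0)) if 0 else None
P=[plane('top0',A(*c),8)[:2] for c in((197,105),(503,38),(543,213),(233,283))]
print('base',np.mean(P,0),[np.linalg.norm(P[i]-P[i-1]).round(1) for i in range(4)],np.degrees(np.arctan2(*(P[0]+P[3]-P[1]-P[2])[::-1]))-90)
Q=np.array([plane('top0',A(*c),34)[:2] for c in((340,215),(405,205),(378,82),(315,92))]);print('brown c',Q.mean(0),(Q[2]+Q[3]-Q[0]-Q[1])/2)
Q=np.array([plane('top0',A(*c),29)[:2] for c in((580,523),(648,505),(612,375),(545,392))]);v=(Q[2]+Q[3]-Q[0]-Q[1])/2;print('next c',Q.mean(0),np.linalg.norm(v),np.degrees(np.arctan2(v[1],v[0])))
for n,z,ps in(('rest screws',15,((75,417),(157,417),(67,514),(150,514))),('wt',78,((345,130),)),('posts',62,((228,160),(487,105)))):
    Q=np.array([plane('top0',A(*c),z)[:2] for c in ps]);print(n,Q.round(1).tolist(),Q.mean(0))
# mat in side view
f=cv2.imread('pics/side0.png');m=np.zeros(f.shape[:2],np.uint8);m[155:195,262:342]=(f.max(2)[155:195,262:342]<60)
c=max(cv2.findContours(m,0,1)[0],key=cv2.contourArea);w=np.array([plane('side0',p[0],3)[:2] for p in c],np.float32);print('mat side',cv2.minAreaRect(w))
E
```

```text
weight top 78 [609.8 245.   78.1] gap 0.8
next 29 [435.  113.1  22.9] gap 1.4
out rails 15 [434.  392.2  12.1] gap 0.5
press base c 8 [614.7 247.9  -2.1] gap 3.4
brown near R corner 34 [585.1 225.2   5.9] gap 4.0
base [611.06972555 245.21657623] [np.float64(110.4), np.float64(185.4), np.float64(109.3), np.float64(185.3)] 10.994434653596244
brown c [611.05802151 245.76445144] [73.40698946 15.16455034]
next c [433.99005861 112.62629353] 76.63554052731227 14.149570937743697
rest screws [[462.5, 413.4], [461.1, 366.0], [406.9, 416.6], [405.6, 369.0]] [434.03652277 391.24737768]
wt [[610.2, 245.2]] [610.22494487 245.174891  ]
posts [[599.4, 314.5], [626.4, 168.1]] [612.87423772 241.31877423]
mat side ((483.9210205078125, -327.6405334472656), (203.29541015625, 165.83816528320312), 81.4900894165039)
```

```bash
cat >> h.py <<'E'
def go(wps,st=None,psi=None,step=30):
    """print tool-frame rows (cm): waypoints world mm, fixed yaw psi deg"""
    from scipy.spatial.transform import Rotation as R
    s=monitor.get_state(); q=s['eef_rot']; M=R.from_quat([q[1],q[2],q[3],q[0]]).as_matrix()
    yaw=np.degrees(np.arctan2(M[1,0],M[0,0])); print('t',round(s['t'],2),'pos',s['tcp_pos'].round(1) if hasattr(s['tcp_pos'],'round') else s['tcp_pos'],'yaw',yaw.round(2),'w',round(float(s['gripper_width']),1),'tilt',np.degrees(np.arccos(-M[2,2])).round(2),'q6',s['joint_positions'][5])
    p=np.array(s['tcp_pos'] if st is None else st,float); a=np.radians(yaw if psi is None else psi)
    for w in wps:
        d=np.array(w,float)-p; l=np.array([np.cos(a)*d[0]+np.sin(a)*d[1],np.sin(a)*d[0]-np.cos(a)*d[1],-d[2]])/10
        n=max(1,int(np.ceil(np.linalg.norm(d)/step))); print(w,n,'rows of',(l/n).round(2).tolist()); p=np.array(w,float)
E
python3 -c "
from h import *
go([(400,-300,230),(430,0,230),(610.3,245,170)],psi=101.5,step=36)"
```

```text
t 0.1 pos [ 147.6 -529.3  230.6] yaw 15.57 w 85.1 tilt 0.09 q6 1.4365960797247361
(400, -300, 230) 10 rows of [1.74, 2.93, 0.01]
(430, 0, 230) 9 rows of [3.2, 0.99, -0.0]
(610.3, 245, 170) 9 rows of [2.27, 2.51, 0.67]
```

Call:
{"op": "servo_tool", "data": {"moves": [[0, 0, 0, 0, 0, -7.16, 0], [0, 0, 0, 0, 0, -7.16, 0], [0, 0, 0, 0, 0, -7.16, 0], [0, 0, 0, 0, 0, -7.16, 0], [0, 0, 0, 0, 0, -7.16, 0], [0, 0, 0, 0, 0, -7.16, 0], [0, 0, 0, 0, 0, -7.16, 0], [0, 0, 0, 0, 0, -7.16, 0], [0, 0, 0, 0, 0, -7.16, 0], [0, 0, 0, 0, 0, -7.16, 0], [0, 0, 0, 0, 0, -7.16, 0], [0, 0, 0, 0, 0, -7.16, 0], [0, 0, 0, 0, 0, 0, 0]]}}

```text
t: 1.18
tcp_pos: [147.6, -529.5, 230.8]
eef_rot: [-0.0, 0.632, 0.775, 0.0]
ft_force: [-1.0, 0.3, -0.1]
gripper_width: 85.3
finger_force: 0.0
```

Call:
{"op": "servo_tool", "data": {"moves": [[1.74, 2.93, 0, 0, 0, 0, 0], [1.74, 2.93, 0, 0, 0, 0, 0], [1.74, 2.93, 0, 0, 0, 0, 0], [1.74, 2.93, 0, 0, 0, 0, 0], [1.74, 2.93, 0, 0, 0, 0, 0], [1.74, 2.93, 0, 0, 0, 0, 0], [1.74, 2.93, 0, 0, 0, 0, 0], [1.74, 2.93, 0, 0, 0, 0, 0], [1.74, 2.93, 0, 0, 0, 0, 0], [1.74, 2.93, 0, 0, 0, 0, 0], [3.2, 0.99, 0, 0, 0, 0, 0], [3.2, 0.99, 0, 0, 0, 0, 0], [3.2, 0.99, 0, 0, 0, 0, 0], [3.2, 0.99, 0, 0, 0, 0, 0], [3.2, 0.99, 0, 0, 0, 0, 0], [3.2, 0.99, 0, 0, 0, 0, 0], [3.2, 0.99, 0, 0, 0, 0, 0], [3.2, 0.99, 0, 0, 0, 0, 0], [3.2, 0.99, 0, 0, 0, 0, 0], [0, 0, 0, 0, 0, 0, 0]]}}

```text
t: 2.85
tcp_pos: [429.6, 3.8, 231.2]
eef_rot: [-0.001, 0.631, 0.775, 0.001]
ft_force: [-1.4, -0.5, 0.3]
gripper_width: 85.4
finger_force: 0.0
```

Call:
{"op": "servo_tool", "data": {"moves": [[2.27, 2.51, 0.67, 0, 0, 0, 0], [2.27, 2.51, 0.67, 0, 0, 0, 0], [2.27, 2.51, 0.67, 0, 0, 0, 0], [2.27, 2.51, 0.67, 0, 0, 0, 0], [2.27, 2.51, 0.67, 0, 0, 0, 0], [2.27, 2.51, 0.67, 0, 0, 0, 0], [2.27, 2.51, 0.67, 0, 0, 0, 0], [2.27, 2.51, 0.67, 0, 0, 0, 0], [2.27, 2.51, 0.67, 0, 0, 0, 0], [0, 0, 0, 0, 0, 0, 0], [0, 0, 0, 0, 0, 0, 0]]}}

```text
t: 3.77
tcp_pos: [610.6, 244.6, 169.0]
eef_rot: [-0.001, 0.633, 0.774, -0.001]
ft_force: [0.2, -0.0, 0.3]
gripper_width: 85.6
finger_force: 0.0
```

```bash
python3 -c "
from h import *
go([(610.3,245,110),(610.3,245,54)],step=20)
shot('side','s1');shot('top','t1')
a=cv2.imread('pics/s1.png')[150:290,110:260];b=cv2.imread('pics/t1.png')[100:240,110:260]
cv2.imwrite('pics/c3.png',cv2.resize(np.hstack([a,b]),None,fx=2.6,fy=2.6,interpolation=2))"
```

```text
t 3.77 pos [610.6 244.6 169. ] yaw 101.45 w 85.6 tilt 0.16 q6 1.6400190965546342
(610.3, 245, 110) 3 rows of [0.01, -0.01, 1.97]
(610.3, 245, 54) 3 rows of [0.0, 0.0, 1.87]
```

View pics/c3.png

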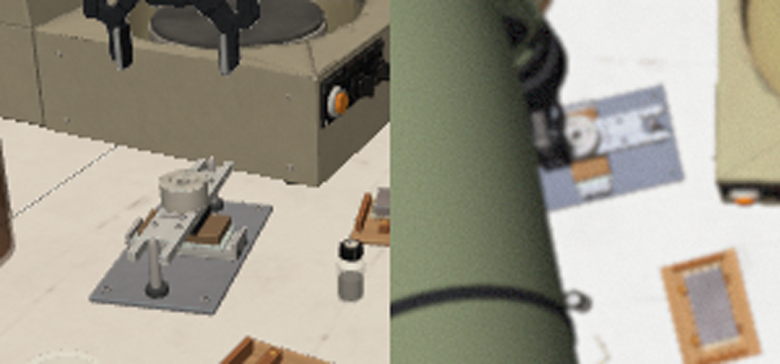

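The fingers straddle the weight in line with the press's x axis (side crop tips at about (120,65) and (228,70)), with the weight below at (183,185). Going down to grip.

Call:
{"op": "servo_tool", "data": {"moves": [[0, 0, 2, 0, 0, 0, 0], [0, 0, 2, 0, 0, 0, 0], [0, 0, 2, 0, 0, 0, 0], [0, 0, 2, 0, 0, 0, 0], [0, 0, 1.5, 0, 0, 0, 0], [0, 0, 1.0, 0, 0, 0, 0], [0, 0, 0.8, 0, 0, 0, 0], [0, 0, 0, 0, 0, 0, 0], [0, 0, 0, 0, 0, 0, 1], [0, 0, 0, 0, 0, 0, 1], [0, 0, 0, 0, 0, 0, 1], [0, 0, 0, 0, 0, 0, 1], [0, 0, 0, 0, 0, 0, 1], [0, 0, 0, 0, 0, 0, 1], [0, 0, 0, 0, 0, 0, 1], [0, 0, 0, 0, 0, 0, 1], [0, 0, 0, 0, 0, 0, 1], [0, 0, 0, 0, 0, 0, 1]], "force": 30}}

```text
t: 5.37
tcp_pos: [611.4, 244.4, 59.3]
eef_rot: [0.001, 0.633, 0.774, 0.001]
ft_force: [-1.9, 0.6, 6.7]
gripper_width: 40.6
finger_force: 30.4
```

Call:
{"op": "servo_tool", "data": {"moves": [[0, 0, -0.5, 0, 0, 0, 1], [0, 0, -1, 0, 0, 0, 1], [0, 0, -1.5, 0, 0, 0, 1], [0, 0, 0, 0, 0, 0, 1], [0, 0, 0, 0, 0, 0, 1]]}}

```text
t: 5.78
tcp_pos: [611.6, 244.6, 89.0]
eef_rot: [0.001, 0.633, 0.774, 0.001]
ft_force: [0.3, 0.8, -2.3]
gripper_width: 40.8
finger_force: 30.8
```

```bash
python3 -c "
from h import *
go([(610,245,160)]);print(monitor.get_state()['ft_force'])
shot('side','s2')
a=cv2.imread('pics/s2.png')[170:290,130:260]
cv2.imwrite('pics/c4.png',cv2.resize(a,None,fx=4,fy=4,interpolation=2))"
```

```text
t 5.78 pos [611.6 244.6  89. ] yaw 101.5 w 40.8 tilt 0.13 q6 1.638567899607992
(610, 245, 160) 3 rows of [0.02, -0.05, -2.37]
[ 0.25970644  0.83925117 -2.32533852]
```

View pics/c4.png

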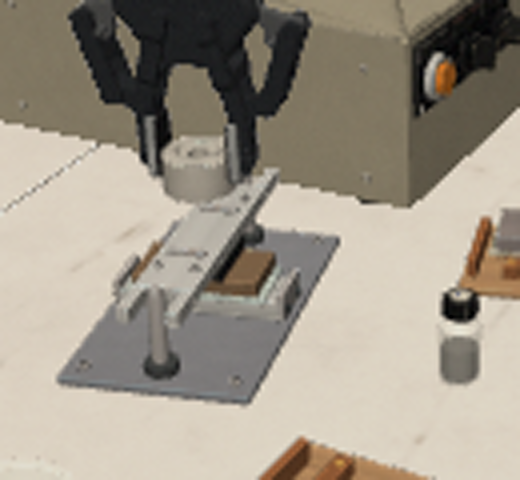

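The weight hangs level between the fingers at crop (200,165), clear of the bar, and the bar is still seated. Carrying it to the mat.

```bash
python3 -c "
from h import *
go([(611,244,160),(430,20,200),(430,-200,200),(529.5,-341.7,120),(529.5,-341.7,10)],psi=101.5,step=33)"
```

```text
t 5.83 pos [610.8 244.4  88.1] yaw 101.5 w 40.4 tilt 0.03 q6 1.6385614345228225
(611, 244, 160) 3 rows of [-0.01, 0.0, -2.4]
(430, 20, 200) 9 rows of [-2.04, -2.47, -0.44]
(430, -200, 200) 7 rows of [-3.08, -0.63, -0.0]
(529.5, -341.7, 120) 6 rows of [-2.64, 1.15, 1.33]
(529.5, -341.7, 10) 4 rows of [0.0, 0.0, 2.75]
```

Call:
{"op": "servo_tool", "data": {"moves": [[0, 0, -2.4, 0, 0, 0, 1], [0, 0, -2.4, 0, 0, 0, 1], [0, 0, -2.4, 0, 0, 0, 1], [-2.04, -2.47, -0.44, 0, 0, 0, 1], [-2.04, -2.47, -0.44, 0, 0, 0, 1], [-2.04, -2.47, -0.44, 0, 0, 0, 1], [-2.04, -2.47, -0.44, 0, 0, 0, 1], [-2.04, -2.47, -0.44, 0, 0, 0, 1], [-2.04, -2.47, -0.44, 0, 0, 0, 1], [-2.04, -2.47, -0.44, 0, 0, 0, 1], [-2.04, -2.47, -0.44, 0, 0, 0, 1], [-2.04, -2.47, -0.44, 0, 0, 0, 1], [-3.08, -0.63, 0, 0, 0, 0, 1], [-3.08, -0.63, 0, 0, 0, 0, 1], [-3.08, -0.63, 0, 0, 0, 0, 1], [-3.08, -0.63, 0, 0, 0, 0, 1], [-3.08, -0.63, 0, 0, 0, 0, 1], [-3.08, -0.63, 0, 0, 0, 0, 1], [-3.08, -0.63, 0, 0, 0, 0, 1], [0, 0, 0, 0, 0, 0, 1]]}}

```text
t: 7.5
tcp_pos: [429.5, -205.2, 199.2]
eef_rot: [0.001, 0.635, 0.773, -0.001]
ft_force: [1.6, -0.1, -2.2]
gripper_width: 40.6
finger_force: 31.5
```

Call:
{"op": "servo_tool", "data": {"moves": [[-2.64, 1.15, 1.33, 0, 0, 0, 1], [-2.64, 1.15, 1.33, 0, 0, 0, 1], [-2.64, 1.15, 1.33, 0, 0, 0, 1], [-2.64, 1.15, 1.33, 0, 0, 0, 1], [-2.64, 1.15, 1.33, 0, 0, 0, 1], [-2.64, 1.15, 1.33, 0, 0, 0, 1], [0, 0, 2.5, 0, 0, 0, 1], [0, 0, 2.5, 0, 0, 0, 1], [0, 0, 2, 0, 0, 0, 1], [0, 0, 1.5, 0, 0, 0, 1], [0, 0, 1, 0, 0, 0, 1], [0, 0, 0, 0, 0, 0, 1], [0, 0, 0, 0, 0, 0, 1]]}}

```text
t: 8.58
tcp_pos: [528.0, -340.9, 24.3]
eef_rot: [-0.001, 0.633, 0.774, 0.0]
ft_force: [0.2, 0.4, -1.8]
gripper_width: 40.9
finger_force: 31.5
```

Call:
{"op": "servo_tool", "data": {"moves": [[0, 0, 0.6, 0, 0, 0, 1], [0, 0, 0.4, 0, 0, 0, 1], [0, 0, 0.3, 0, 0, 0, 1], [0, 0, 0.2, 0, 0, 0, 1], [0, 0, 0, 0, 0, 0, 1], [0, 0, 0, 0, 0, 0, 1]]}}

```text
t: 9.08
tcp_pos: [528.4, -341.5, 9.9]
eef_rot: [-0.0, 0.633, 0.774, 0.0]
ft_force: [-1.1, -0.5, -2.0]
gripper_width: 40.4
finger_force: 31.5
```

Call:
{"op": "servo_tool", "data": {"moves": [[0, 0, 0.1, 0, 0, 0, 1], [0, 0, 0.1, 0, 0, 0, 1], [0, 0, 0, 0, 0, 0, 1]]}}

```text
t: 9.33
tcp_pos: [528.6, -341.7, 8.4]
eef_rot: [0.0, 0.633, 0.774, -0.0]
ft_force: [-1.7, -0.2, 1.4]
gripper_width: 40.7
finger_force: 31.9
```

Force has gone to +1.4 N, so the weight is down. Releasing and returning for the bar.

Call:
{"op": "servo_tool", "data": {"moves": [[0, 0, 0, 0, 0, 0, 0], [0, 0, 0, 0, 0, 0, 0], [0, 0, 0, 0, 0, 0, 0], [0, 0, 0, 0, 0, 0, 0], [0, 0, 0, 0, 0, 0, 0], [0, 0, 0, 0, 0, 0, 0], [0, 0, -1, 0, 0, 0, 0], [0, 0, -2, 0, 0, 0, 0], [0, 0, -3, 0, 0, 0, 0], [0, 0, -3, 0, 0, 0, 0], [0, 0, -3, 0, 0, 0, 0], [2.64, -1.15, -1.33, 0, 0, 0, 0], [2.64, -1.15, -1.33, 0, 0, 0, 0], [2.64, -1.15, -1.33, 0, 0, 0, 0], [2.64, -1.15, -1.33, 0, 0, 0, 0], [2.64, -1.15, -1.33, 0, 0, 0, 0], [2.64, -1.15, -1.33, 0, 0, 0, 0], [0, 0, 0, 0, 0, 0, 0]]}}

```text
t: 10.83
tcp_pos: [427.0, -196.6, 210.4]
eef_rot: [0.0, 0.632, 0.775, 0.0]
ft_force: [0.5, 0.8, 0.3]
gripper_width: 85.3
finger_force: 0.0
```

Call:
{"op": "servo_tool", "data": {"moves": [[3.08, 0.63, 0, 0, 0, 0, 0], [3.08, 0.63, 0, 0, 0, 0, 0], [3.08, 0.63, 0, 0, 0, 0, 0], [3.08, 0.63, 0, 0, 0, 0, 0], [3.08, 0.63, 0, 0, 0, 0, 0], [3.08, 0.63, 0, 0, 0, 0, 0], [3.08, 0.63, 0, 0, 0, 0, 0], [2.04, 2.47, 0.44, 0, 0, 0, 0], [2.04, 2.47, 0.44, 0, 0, 0, 0], [2.04, 2.47, 0.44, 0, 0, 0, 0], [2.04, 2.47, 0.44, 0, 0, 0, 0], [2.04, 2.47, 0.44, 0, 0, 0, 0], [2.04, 2.47, 0.44, 0, 0, 0, 0], [2.04, 2.47, 0.44, 0, 0, 0, 0], [2.04, 2.47, 0.44, 0, 0, 0, 0], [2.04, 2.47, 0.44, 0, 0, 0, 0], [0, 0, 0, 0, 0, 0, 0], [0, 0, 0, 0, 0, 0, 0]]}}

```text
t: 12.33
tcp_pos: [611.1, 245.2, 167.0]
eef_rot: [-0.0, 0.632, 0.775, -0.0]
ft_force: [-0.7, 0.4, -0.9]
gripper_width: 85.1
finger_force: 0.0
```

```bash
python3 -c "
from h import *
go([(611,244.8,100),(611,244.8,42)],psi=101.5,step=20)
shot('side','s3');shot('top','t3')
a=cv2.imread('pics/s3.png')[130:275,120:350];b=cv2.imread('pics/t3.png')[100:245,300:450]
cv2.imwrite('pics/c5.png',cv2.resize(np.hstack([a,b]),None,fx=2.1,fy=2.1,interpolation=2))"
```

```text
t 12.33 pos [611.1 245.2 167. ] yaw 101.59 w 85.1 tilt 0.06 q6 1.638170160621465
(611, 244.8, 100) 4 rows of [-0.01, -0.0, 1.67]
(611, 244.8, 42) 3 rows of [0.0, 0.0, 1.93]
```

View pics/c5.png

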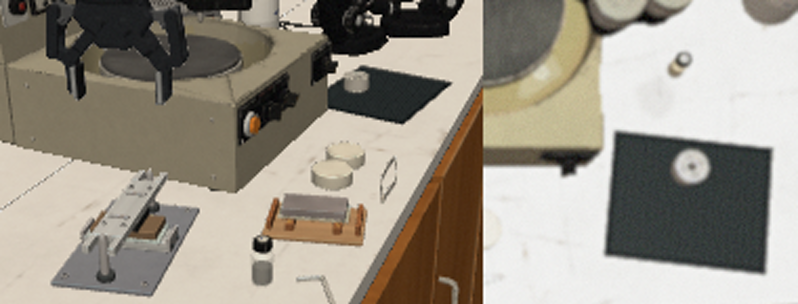

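The weight stands upright on the mat (top crop (690,168)), with plenty of room below it for the bar. Descending onto the bar.

Call:
{"op": "servo_tool", "data": {"moves": [[0, 0, 2, 0, 0, 0, 0], [0, 0, 2.5, 0, 0, 0, 0], [0, 0, 2.5, 0, 0, 0, 0], [0, 0, 2, 0, 0, 0, 0], [0, 0, 1.5, 0, 0, 0, 0], [0, 0, 1.2, 0, 0, 0, 0], [0, 0, 0.9, 0, 0, 0, 0], [0, 0, 0, 0, 0, 0, 0], [0, 0, 0, 0, 0, 0, 1], [0, 0, 0, 0, 0, 0, 1], [0, 0, 0, 0, 0, 0, 1], [0, 0, 0, 0, 0, 0, 1], [0, 0, 0, 0, 0, 0, 1], [0, 0, 0, 0, 0, 0, 1], [0, 0, 0, 0, 0, 0, 1], [0, 0, 0, 0, 0, 0, 1], [0, 0, 0, 0, 0, 0, 1], [0, 0, 0, 0, 0, 0, 1]], "force": 45}}

```text
t: 13.93
tcp_pos: [611.7, 244.5, 43.3]
eef_rot: [0.001, 0.633, 0.774, 0.001]
ft_force: [0.0, -0.2, 6.5]
gripper_width: 34.5
finger_force: 46.7
```

```bash
python3 -c "
from h import *
go([(611,244.5,130),(430,230,180),(430,-200,180)],psi=101.5,step=33)
go([(440.5,-328.3,100),(440.5,-328.3,15)],st=(430,-200,180),psi=81.5,step=30)"
```

```text
t 13.93 pos [611.7 244.5  43.3] yaw 101.5 w 34.5 tilt 0.13 q6 1.6385333781652585
(611, 244.5, 130) 3 rows of [0.0, -0.02, -2.89]
(430, 230, 180) 6 rows of [0.36, -3.0, -0.83]
(430, -200, 180) 14 rows of [-3.01, -0.61, -0.0]
t 13.93 pos [611.7 244.5  43.3] yaw 101.5 w 34.5 tilt 0.13 q6 1.6385333781652585
(440.5, -328.3, 100) 6 rows of [-2.09, 0.49, 1.33]
(440.5, -328.3, 15) 3 rows of [0.0, 0.0, 2.83]
```

Call:
{"op": "servo_tool", "data": {"moves": [[0, 0, -0.5, 0, 0, 0, 1], [0, 0, -1.2, 0, 0, 0, 1], [0, 0, -2, 0, 0, 0, 1], [0, 0, -2.5, 0, 0, 0, 1], [0, 0, -2.5, 0, 0, 0, 1], [0, 0, 0, 0, 0, 0, 1]]}}

```text
t: 14.43
tcp_pos: [613.7, 245.2, 134.9]
eef_rot: [0.002, 0.633, 0.774, 0.003]
ft_force: [1.2, -1.1, -1.5]
gripper_width: 34.3
finger_force: 45.7
```

Call:
{"op": "servo_tool", "data": {"moves": [[0.36, -3.0, -0.83, 0, 0, 0, 1], [0.36, -3.0, -0.83, 0, 0, 0, 1], [0.36, -3.0, -0.83, 0, 0, 0, 1], [0.36, -3.0, -0.83, 0, 0, 0, 1], [0.36, -3.0, -0.83, 0, 0, 0, 1], [0.36, -3.0, -0.83, 0, 0, 0, 1], [-3, -0.61, 0, 0, 0, 0, 1], [-3, -0.61, 0, 0, 0, 0, 1], [-3, -0.61, 0, 0, 0, 0, 1], [-3, -0.61, 0, 0, 0, 0, 1], [-3, -0.61, 0, 0, 0, 0, 1], [-3, -0.61, 0, 0, 0, 0, 1], [-3, -0.61, 0, 0, 0, 0, 1], [-3, -0.61, 0, 0, 0, 0, 1], [-3, -0.61, 0, 0, 0, 0, 1], [-3, -0.61, 0, 0, 0, 0, 1], [-3, -0.61, 0, 0, 0, 0, 1], [-3, -0.61, 0, 0, 0, 0, 1], [-3, -0.61, 0, 0, 0, 0, 1], [-3, -0.61, 0, 0, 0, 0, 1]]}}

```text
t: 16.1
tcp_pos: [429.2, -200.2, 178.4]
eef_rot: [-0.0, 0.633, 0.774, 0.0]
ft_force: [-0.1, 0.3, -2.5]
gripper_width: 34.4
finger_force: 46.0
```

Call:
{"op": "servo_tool", "data": {"moves": [[0, 0, 0, 0, 0, 5, 1], [0, 0, 0, 0, 0, 5, 1], [0, 0, 0, 0, 0, 5, 1], [0, 0, 0, 0, 0, 5, 1], [-2.1, 0.5, 1.33, 0, 0, 0, 1], [-2.1, 0.5, 1.33, 0, 0, 0, 1], [-2.1, 0.5, 1.33, 0, 0, 0, 1], [-2.1, 0.5, 1.33, 0, 0, 0, 1], [-2.1, 0.5, 1.33, 0, 0, 0, 1], [-2.1, 0.5, 1.33, 0, 0, 0, 1], [0, 0, 2.5, 0, 0, 0, 1], [0, 0, 2.5, 0, 0, 0, 1], [0, 0, 1.5, 0, 0, 0, 1], [0, 0, 0, 0, 0, 0, 1], [0, 0, 0, 0, 0, 0, 1]]}}

```text
t: 17.35
tcp_pos: [440.1, -327.1, 33.0]
eef_rot: [-0.002, 0.758, 0.653, -0.0]
ft_force: [-1.2, -0.0, -2.2]
gripper_width: 34.6
finger_force: 46.0
```

```bash
python3 -c "
from h import *
go([(440.5,-328.3,15)],step=5);print(monitor.get_state()['ft_force'])"
```

```text
t 17.35 pos [ 440.1 -327.1   33. ] yaw 81.49 w 34.6 tilt 0.18 q6 0.9454341784931882
(440.5, -328.3, 15) 4 rows of [-0.03, 0.02, 0.45]
[-1.19261835 -0.01713855 -2.18959705]
```

Touchdown is expected near z = 12.5.

Call:
{"op": "servo_tool", "data": {"moves": [[0, 0, 0.6, 0, 0, 0, 1], [0, 0, 0.6, 0, 0, 0, 1], [0, 0, 0.4, 0, 0, 0, 1], [0, 0, 0.2, 0, 0, 0, 1], [0, 0, 0.1, 0, 0, 0, 1], [0, 0, 0, 0, 0, 0, 1], [0, 0, 0, 0, 0, 0, 1]]}}

```text
t: 17.93
tcp_pos: [441.2, -328.2, 15.2]
eef_rot: [0.0, 0.758, 0.653, 0.0]
ft_force: [-0.8, 0.1, -2.5]
gripper_width: 34.7
finger_force: 46.1
```

Call:
{"op": "servo_tool", "data": {"moves": [[0, 0, 0.1, 0, 0, 0, 1], [0, 0, 0.1, 0, 0, 0, 1], [0, 0, 0.1, 0, 0, 0, 1], [0, 0, 0, 0, 0, 0, 1]]}}

```text
t: 18.27
tcp_pos: [441.2, -328.2, 12.3]
eef_rot: [0.0, 0.758, 0.653, 0.0]
ft_force: [0.4, -0.4, 1.0]
gripper_width: 34.5
finger_force: 46.5
```

Call:
{"op": "servo_tool", "data": {"moves": [[0, 0, 0, 0, 0, 0, 0], [0, 0, 0, 0, 0, 0, 0], [0, 0, 0, 0, 0, 0, 0], [0, 0, 0, 0, 0, 0, 0], [0, 0, 0, 0, 0, 0, 0], [0, 0, 0, 0, 0, 0, 0], [0, 0, -1, 0, 0, 0, 0], [0, 0, -2, 0, 0, 0, 0], [0, 0, -3, 0, 0, 0, 0], [0, 0, -3.5, 0, 0, 0, 0], [0, 0, -3.5, 0, 0, 0, 0], [0, 0, -3, 0, 0, 0, 0], [0, 0, 0, 0, 0, 0, 0]]}}

```text
t: 19.35
tcp_pos: [444.0, -330.8, 179.3]
eef_rot: [0.006, 0.758, 0.653, 0.0]
ft_force: [0.3, -1.5, -0.0]
gripper_width: 85.6
finger_force: 0.0
```

Call:
{"op": "servo_tool", "data": {"moves": [[0, 0, 0, 0, 0, -6.9, 0], [0, 0, 0, 0, 0, -6.9, 0], [0, 0, 0, 0, 0, -6.9, 0], [0, 0, 0, 0, 0, -6.9, 0], [0, 0, 0, 0, 0, -6.9, 0], [0, 0, 0, 0, 0, -6.9, 0], [0, 0, 0, 0, 0, -6.9, 0], [0, 0, 0, 0, 0, -6.9, 0], [0, 0, 0, 0, 0, -6.9, 0], [0, 0, 0, 0, 0, -6.9, 0], [0, 0, 0, 0, 0, -6.9, 0], [0, 0, 0, 0, 0, -6.9, 0], [0, 0, 0, 0, 0, -6.9, 0], [0, 0, 0, 0, 0, -6.9, 0], [0, 0, 0, 0, 0, -6.9, 0], [0, 0, 0, 0, 0, -6.9, 0], [0, 0, 0, 0, 0, 0, 0]]}}

```text
t: 20.77
tcp_pos: [440.9, -327.9, 172.2]
eef_rot: [-0.0, -0.105, 0.995, 0.0]
ft_force: [-0.1, -0.4, 0.3]
gripper_width: 85.4
finger_force: 0.0
```

```bash
python3 -c "
from h import *
shot('side','s4');shot('top','t4')
A=lambda x,y:((x+.5)/5-.5+145,(y+.5)/5-.5+130)
a=cv2.imread('pics/t4.png')[120:245,345:445];b=cv2.imread('pics/t4.png')[125:195,145:230]
cv2.imwrite('pics/c6.png',np.hstack([cv2.resize(a,(320,400),interpolation=2),cv2.resize(b,(476,392),interpolation=2)[:392] if 0 else cv2.copyMakeBorder(cv2.resize(b,(476,392),interpolation=2),0,8,0,0,0)]))
go([(430,-100,170),(430,20,190),(610.5,245,150)],step=36)"
```

```text
t 20.87 pos [ 441.  -328.   172.2] yaw -168.28 w 85.3 tilt 0.0 q6 -0.9783848153339954
(430, -100, 170) 7 rows of [-0.51, 3.22, 0.03]
(430, 20, 190) 4 rows of [-0.61, 2.94, -0.5]
(610.5, 245, 150) 9 rows of [-2.47, 2.04, 0.44]
```

View pics/c6.png

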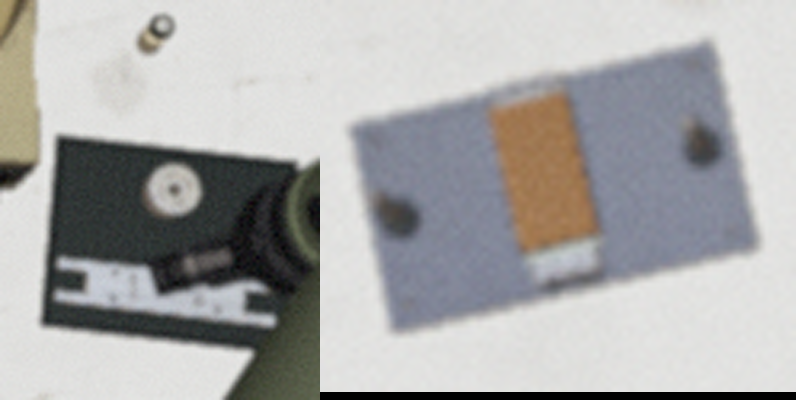

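The bar and weight stand side by side on the mat, and the brown slab lies exposed with corners at crop (491,105), (567,92), (602,238), (524,252). I'll measure its centre by mask.

```bash
python3 -c "
from h import *
f=cv2.imread('pics/t4.png');h=cv2.cvtColor(f,cv2.COLOR_BGR2HSV)
def m(tag,mask,roi,z):
    k=np.zeros(mask.shape,np.uint8);x0,y0,x1,y1=roi;k[y0:y1,x0:x1]=mask[y0:y1,x0:x1]
    c=max(cv2.findContours(k,0,1)[0],key=cv2.contourArea);w=np.array([plane(tag,p[0],z)[:2] for p in c],np.float32);print(roi,cv2.minAreaRect(w),plane(tag,np.array(cv2.moments(k,True)['m10'])/k.sum() if 0 else (cv2.moments(k,True)['m10']/k.sum(),cv2.moments(k,True)['m01']/k.sum()),z))
S,V=h[:,:,1],h[:,:,2]
m('t4',(S>100),(160,130,215,185),34)
g=((V<200)|(S>60)).astype(np.uint8); g=cv2.morphologyEx(g,cv2.MORPH_CLOSE,np.ones((9,9)));m('t4',g,(147,127,228,188),8)
s=cv2.cvtColor(cv2.imread('pics/s4.png'),cv2.COLOR_BGR2HSV)
k=(s[:,:,1]>80)&(s[:,:,2]<190)
m('s4',k,(170,222,205,260),34)
B=[((x+.5-320)/5.6-.5+145,(y+.5)/5.6-.5+125) for x,y in((350,128),(712,40),(758,245),(393,332))]
P=np.array([plane('t4',b,8)[:2] for b in B]);print('base',P.mean(0));v=P[0]+P[3]-P[1]-P[2];print(np.degrees(np.arctan2(v[1],v[0]))-90)
C=[((x+.5-320)/5.6-.5+145,(y+.5)/5.6-.5+125) for x,y in((491,105),(567,92),(602,238),(524,252))]
P=np.array([plane('t4',b,34)[:2] for b in C]);print('slab',P.mean(0));v=P[0]+P[1]-P[2]-P[3];print(np.degrees(np.arctan2(v[1],v[0])))
"
```

```text
(160, 130, 215, 185) ((612.1712036132812, 245.710693359375), (70.87955474853516, 35.28959274291992), 12.831876754760742) [611.57027725 245.66918498  34.        ]
(147, 127, 228, 188) ((611.5797729492188, 245.88494873046875), (116.5862045288086, 191.94056701660156), 11.687024116516113) [610.17608811 245.65472501   8.        ]
(170, 222, 205, 260) ((604.2769165039062, 254.66607666015625), (72.0854263305664, 50.987911224365234), 13.854604721069336) [601.22959621 253.80741751  34.        ]
base [611.20147433 245.86806046]
12.031423690495686
slab [611.82995748 244.53091865]
12.751376539566152
```

Call:
{"op": "servo_tool", "data": {"moves": [[-0.51, 3.22, 0, 0, 0, 0, 0], [-0.51, 3.22, 0, 0, 0, 0, 0], [-0.51, 3.22, 0, 0, 0, 0, 0], [-0.51, 3.22, 0, 0, 0, 0, 0], [-0.51, 3.22, 0, 0, 0, 0, 0], [-0.51, 3.22, 0, 0, 0, 0, 0], [-0.51, 3.22, 0, 0, 0, 0, 0], [-0.61, 2.94, -0.5, 0, 0, 0, 0], [-0.61, 2.94, -0.5, 0, 0, 0, 0], [-0.61, 2.94, -0.5, 0, 0, 0, 0], [-0.61, 2.94, -0.5, 0, 0, 0, 0], [0, 0, 0, 0, 0, 0, 0]]}}

```text
t: 21.87
tcp_pos: [429.0, 23.9, 193.0]
eef_rot: [0.001, -0.105, 0.994, 0.001]
ft_force: [-0.8, -0.2, 0.4]
gripper_width: 85.5
finger_force: 0.0
```

```bash
python3 -c "
from h import *
go([(611.7,245.3,120),(611.7,245.3,15)],step=34)"
```

```text
t 21.87 pos [429.   23.9 193. ] yaw -167.92 w 85.5 tilt 0.13 q6 -0.3286813909254537
(611.7, 245.3, 120) 9 rows of [-2.5, 1.98, 0.81]
(611.7, 245.3, 15) 4 rows of [-0.0, 0.0, 2.62]
```

Call:
{"op": "servo_tool", "data": {"moves": [[-2.5, 1.98, 0.81, 0, 0, 0, 0], [-2.5, 1.98, 0.81, 0, 0, 0, 0], [-2.5, 1.98, 0.81, 0, 0, 0, 0], [-2.5, 1.98, 0.81, 0, 0, 0, 0], [-2.5, 1.98, 0.81, 0, 0, 0, 0], [-2.5, 1.98, 0.81, 0, 0, 0, 0], [-2.5, 1.98, 0.81, 0, 0, 0, 0], [-2.5, 1.98, 0.81, 0, 0, 0, 0], [-2.5, 1.98, 0.81, 0, 0, 0, 0], [0, 0, 0, 0, 0, 0, 0], [0, 0, 0, 0, 0, 0, 0]]}}

```text
t: 22.78
tcp_pos: [612.6, 241.0, 117.5]
eef_rot: [-0.001, -0.103, 0.995, -0.0]
ft_force: [-1.2, 0.4, -0.6]
gripper_width: 85.5
finger_force: 0.0
```

```bash
python3 -c "
from h import *
go([(611.7,245.3,15)],step=200)"
```

```text
t 22.78 pos [612.6 241.  117.5] yaw -168.13 w 85.5 tilt 0.12 q6 0.05580171771877391
(611.7, 245.3, 15) 1 rows of [0.0, 0.44, 10.25]
```

Call:
{"op": "servo_tool", "data": {"moves": [[0, 0.44, 2, 0, 0, 0, 0], [0, 0, 2.5, 0, 0, 0, 0], [0, 0, 2.2, 0, 0, 0, 0], [0, 0, 1.6, 0, 0, 0, 0], [0, 0, 1.1, 0, 0, 0, 0], [0, 0, 0.8, 0, 0, 0, 0], [0, 0, 0, 0, 0, 0, 0], [0, 0, 0, 0, 0, 0, 1], [0, 0, 0, 0, 0, 0, 1], [0, 0, 0, 0, 0, 0, 1], [0, 0, 0, 0, 0, 0, 1], [0, 0, 0, 0, 0, 0, 1], [0, 0, 0, 0, 0, 0, 1], [0, 0, 0, 0, 0, 0, 1], [0, 0, 0, 0, 0, 0, 1], [0, 0, 0, 0, 0, 0, 1], [0, 0, 0, 0, 0, 0, 1]], "force": 30}}

```text
t: 24.2
tcp_pos: [612.7, 245.3, 18.4]
eef_rot: [0.001, -0.104, 0.995, 0.0]
ft_force: [-0.4, -0.4, 6.9]
gripper_width: 39.4
finger_force: 32.0
```

Call:
{"op": "servo_tool", "data": {"moves": [[0, 0, -0.5, 0, 0, 0, 1], [0, 0, -1, 0, 0, 0, 1], [0, 0, -1.5, 0, 0, 0, 1], [0, 0, -2.5, 0, 0, 0, 1], [0, 0, -2.5, 0, 0, 0, 1], [0, 0, 0, 0, 0, 5, 1], [0, 0, 0, 0, 0, 5, 1], [0, 0, 0, 0, 0, 5.5, 1], [0, 0, 0, 0, 0, 0, 1]]}}

```text
t: 24.95
tcp_pos: [611.6, 245.0, 97.8]
eef_rot: [0.0, 0.032, 0.999, 0.0]
ft_force: [-0.1, 0.2, -1.4]
gripper_width: 39.3
finger_force: 31.2
```

```bash
python3 -c "
from h import *
go([(434,392,80),(434,392,15)],step=28)"
```

```text
t 24.95 pos [611.6 245.   97.8] yaw 176.31 w 39.3 tilt 0.01 q6 0.33347649841748483
(434, 392, 80) 9 rows of [2.07, 1.5, 0.2]
(434, 392, 15) 3 rows of [0.0, 0.0, 2.17]
```

Call:
{"op": "servo_tool", "data": {"moves": [[2.07, 1.5, 0, 0, 0, 0, 1], [2.07, 1.5, 0, 0, 0, 0, 1], [2.07, 1.5, 0, 0, 0, 0, 1], [2.07, 1.5, 0.3, 0, 0, 0, 1], [2.07, 1.5, 0.3, 0, 0, 0, 1], [2.07, 1.5, 0.3, 0, 0, 0, 1], [2.07, 1.5, 0.3, 0, 0, 0, 1], [2.07, 1.5, 0.3, 0, 0, 0, 1], [2.07, 1.5, 0.3, 0, 0, 0, 1], [0, 0, 1.5, 0, 0, 0, 1], [0, 0, 1.5, 0, 0, 0, 1], [0, 0, 1, 0, 0, 0, 1], [0, 0, 0, 0, 0, 0, 1], [0, 0, 0, 0, 0, 0, 1]]}}

```text
t: 26.12
tcp_pos: [434.0, 391.0, 38.7]
eef_rot: [-0.001, 0.031, 1.0, -0.0]
ft_force: [-0.7, 0.3, -0.1]
gripper_width: 39.2
finger_force: 31.2
```

```bash
python3 -c "
from h import *
go([(434,392,15)],step=200);d=shot('side','s5');shot('top','t5')
a=cv2.imread('pics/s5.png')[240:330,170:270];b=cv2.imread('pics/t5.png')[180:250,110:190]
cv2.imwrite('pics/c7.png',np.hstack([cv2.resize(a,(400,360),interpolation=2),cv2.resize(b,(400,360),interpolation=2)]))"
```

```text
t 26.12 pos [434.  391.   38.7] yaw 176.43 w 39.2 tilt 0.09 q6 0.6692819024589215
(434, 392, 15) 1 rows of [0.01, 0.1, 2.37]
```

View pics/c7.png

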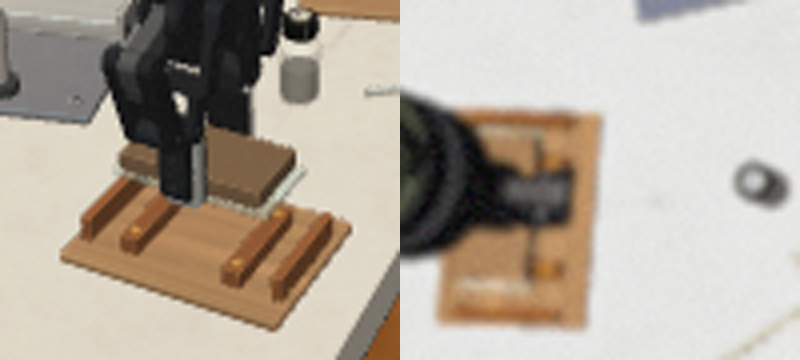

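The slab hangs level over the rest, and its ends at (455,125) and (460,285) in the top crop lie inside both end stops. Lowering to a touchdown near 13.4.

Call:
{"op": "servo_tool", "data": {"moves": [[0, 0.1, 0.8, 0, 0, 0, 1], [0, 0, 0.7, 0, 0, 0, 1], [0, 0, 0.4, 0, 0, 0, 1], [0, 0, 0.3, 0, 0, 0, 1], [0, 0, 0.2, 0, 0, 0, 1], [0, 0, 0, 0, 0, 0, 1], [0, 0, 0, 0, 0, 0, 1]]}}

```text
t: 26.8
tcp_pos: [434.3, 392.4, 15.0]
eef_rot: [-0.0, 0.031, 1.0, -0.0]
ft_force: [-0.5, -0.5, -0.2]
gripper_width: 39.4
finger_force: 31.2
```

Call:
{"op": "servo_tool", "data": {"moves": [[0, 0, 0.1, 0, 0, 0, 1], [0, 0, 0.1, 0, 0, 0, 1], [0, 0, 0, 0, 0, 0, 1]]}}

```text
t: 27.05
tcp_pos: [434.6, 392.6, 13.4]
eef_rot: [0.0, 0.031, 1.0, 0.0]
ft_force: [1.0, -0.3, -0.2]
gripper_width: 39.1
finger_force: 31.3
```

Call:
{"op": "servo_tool", "data": {"moves": [[0, 0, 0.08, 0, 0, 0, 1], [0, 0, 0.08, 0, 0, 0, 1], [0, 0, 0, 0, 0, 0, 1]]}}

```text
t: 27.3
tcp_pos: [434.6, 392.7, 13.3]
eef_rot: [0.001, 0.031, 1.0, 0.0]
ft_force: [-2.9, -2.4, 13.4]
gripper_width: 39.1
finger_force: 32.8
```

Call:
{"op": "servo_tool", "data": {"moves": [[0, 0, -0.1, 0, 0, 0, 1], [0, 0, 0, 0, 0, 0, 0], [0, 0, 0, 0, 0, 0, 0], [0, 0, 0, 0, 0, 0, 0], [0, 0, 0, 0, 0, 0, 0], [0, 0, 0, 0, 0, 0, 0], [0, 0, 0, 0, 0, 0, 0], [0, 0, -1, 0, 0, 0, 0], [0, 0, -2, 0, 0, 0, 0], [0, 0, -3, 0, 0, 0, 0], [0, 0, -3, 0, 0, 0, 0], [0, 0, 0, 0, 0, -6, 0], [0, 0, 0, 0, 0, -6, 0], [0, 0, 0, 0, 0, -5.6, 0], [0, 0, 0, 0, 0, 0, 0]]}}

```text
t: 28.55
tcp_pos: [434.5, 392.6, 103.5]
eef_rot: [0.0, -0.123, 0.992, 0.0]
ft_force: [-0.5, -0.3, -0.2]
gripper_width: 85.3
finger_force: 0.0
```

```bash
python3 -c "
from h import *
go([(434.3,112.8,90),(434.3,112.8,9)],step=31)"
```

```text
t 28.55 pos [434.5 392.6 103.5] yaw -165.92 w 85.3 tilt 0.06 q6 0.36296003305748814
(434.3, 112.8, 90) 10 rows of [0.68, -2.71, 0.14]
(434.3, 112.8, 9) 3 rows of [-0.0, 0.0, 2.7]
```

Call:
{"op": "servo_tool", "data": {"moves": [[0.68, -2.71, 0.14, 0, 0, 0, 0], [0.68, -2.71, 0.14, 0, 0, 0, 0], [0.68, -2.71, 0.14, 0, 0, 0, 0], [0.68, -2.71, 0.14, 0, 0, 0, 0], [0.68, -2.71, 0.14, 0, 0, 0, 0], [0.68, -2.71, 0.14, 0, 0, 0, 0], [0.68, -2.71, 0.14, 0, 0, 0, 0], [0.68, -2.71, 0.14, 0, 0, 0, 0], [0.68, -2.71, 0.14, 0, 0, 0, 0], [0.68, -2.71, 0.14, 0, 0, 0, 0], [0, 0, 0, 0, 0, 0, 0], [0, 0, 0, 0, 0, 0, 0]]}}

```text
t: 29.55
tcp_pos: [434.0, 112.1, 88.8]
eef_rot: [0.0, -0.119, 0.993, 0.0]
ft_force: [-1.1, -0.6, 0.5]
gripper_width: 85.5
finger_force: 0.0
```

```bash
python3 -c "
from h import *
go([(434.3,112.8,10)],step=200);d=shot('side','s6');shot('top','t6')
a=cv2.imread('pics/s6.png')[190:325,180:320];b=cv2.imread('pics/t6.png')[130:265,115:255]
cv2.imwrite('pics/c8.png',cv2.resize(np.hstack([a,b]),None,fx=2.8,fy=2.8,interpolation=2))
h=cv2.cvtColor(cv2.imread('pics/t6.png'),cv2.COLOR_BGR2HSV)
"
```

```text
t 29.55 pos [434.  112.1  88.8] yaw -166.29 w 85.5 tilt 0.02 q6 -0.15168458575449045
(434.3, 112.8, 10) 1 rows of [-0.04, 0.06, 7.88]
```

View pics/c8.png

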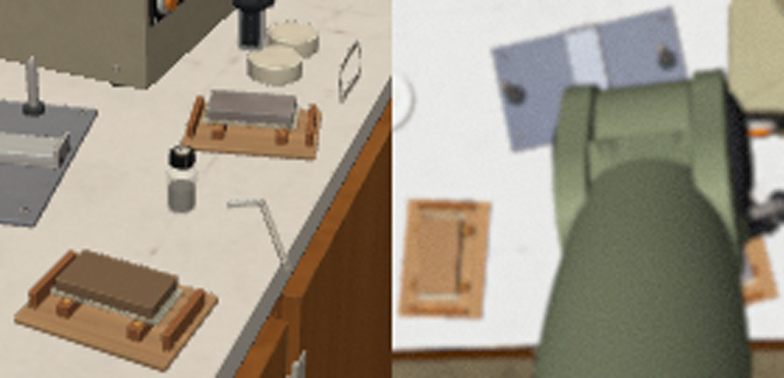

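The bonded slab lies centred between the stops of its rest (top crop (437,258)). The gripper is over the next sample at side crop (250,105). Descending.

Call:
{"op": "servo_tool", "data": {"moves": [[0, 0.06, 2, 0, 0, 0, 0], [0, 0, 2, 0, 0, 0, 0], [0, 0, 1.6, 0, 0, 0, 0], [0, 0, 1.2, 0, 0, 0, 0], [0, 0, 0.9, 0, 0, 0, 0], [0, 0, 0, 0, 0, 0, 0], [0, 0, 0, 0, 0, 0, 0], [0, 0, 0, 0, 0, 0, 1], [0, 0, 0, 0, 0, 0, 1], [0, 0, 0, 0, 0, 0, 1], [0, 0, 0, 0, 0, 0, 1], [0, 0, 0, 0, 0, 0, 1], [0, 0, 0, 0, 0, 0, 1], [0, 0, 0, 0, 0, 0, 1], [0, 0, 0, 0, 0, 0, 1], [0, 0, 0, 0, 0, 0, 1], [0, 0, 0, 0, 0, 0, 1]]}}

```text
t: 31.07
tcp_pos: [434.3, 113.7, 12.2]
eef_rot: [0.001, -0.122, 0.993, 0.0]
ft_force: [-1.8, -0.2, 5.7]
gripper_width: 39.1
finger_force: 30.5
```

Call:
{"op": "servo_tool", "data": {"moves": [[0, 0, -0.5, 0, 0, 0, 1], [0, 0, -1, 0, 0, 0, 1], [0, 0, -1.5, 0, 0, 0, 1], [0, 0, -2.5, 0, 0, 0, 1], [0, 0, -2.5, 0, 0, 0, 1], [0, 0, -1, 0, 0, 0, 1], [0, 0, 0, 0, 0, 2, 1], [0, 0, 0, 0, 0, 0, 1]]}}

```text
t: 31.73
tcp_pos: [434.4, 113.6, 102.7]
eef_rot: [0.001, -0.104, 0.995, -0.0]
ft_force: [0.0, -0.3, -1.0]
gripper_width: 39.4
finger_force: 30.6
```

```bash
python3 -c "
from h import *
go([(500,245.5,100),(611.4,245.5,90),(611.4,245.5,22)],step=28)"
```

```text
t 31.73 pos [434.4 113.6 102.7] yaw -168.05 w 39.4 tilt 0.13 q6 -0.11742779593303435
(500, 245.5, 100) 6 rows of [-1.52, 1.92, 0.04]
(611.4, 245.5, 90) 4 rows of [-2.72, -0.58, 0.25]
(611.4, 245.5, 22) 3 rows of [-0.0, 0.0, 2.27]
```

Call:
{"op": "servo_tool", "data": {"moves": [[-1.52, 1.92, 0, 0, 0, 0, 1], [-1.52, 1.92, 0, 0, 0, 0, 1], [-1.52, 1.92, 0, 0, 0, 0, 1], [-1.52, 1.92, 0, 0, 0, 0, 1], [-1.52, 1.92, 0, 0, 0, 0, 1], [-1.52, 1.92, 0, 0, 0, 0, 1], [-2.72, -0.58, 0.2, 0, 0, 0, 1], [-2.72, -0.58, 0.2, 0, 0, 0, 1], [-2.72, -0.58, 0.2, 0, 0, 0, 1], [-2.72, -0.58, 0.2, 0, 0, 0, 1], [0, 0, 1.5, 0, 0, 0, 1], [0, 0, 1.5, 0, 0, 0, 1], [0, 0, 1.5, 0, 0, 0, 1], [0, 0, 0, 0, 0, 0, 1], [0, 0, 0, 0, 0, 0, 1]]}}

```text
t: 32.98
tcp_pos: [608.7, 244.7, 47.0]
eef_rot: [-0.002, -0.105, 0.995, -0.0]
ft_force: [0.1, 0.2, 0.2]
gripper_width: 39.5
finger_force: 30.7
```

```bash
python3 -c "
from h import *
go([(611.4,245.5,17.2)],step=200);d=shot('side','s7');shot('top','t7')
a=cv2.imread('pics/s7.png')[190:290,135:225];b=cv2.imread('pics/t7.png')[120:220,140:240]
cv2.imwrite('pics/c9.png',cv2.resize(np.hstack([a,b]),None,fx=4.2,fy=4.2,interpolation=2))"
```

```text
t 32.98 pos [608.7 244.7  47. ] yaw -167.99 w 39.5 tilt 0.22 q6 0.060083413310297915
(611.4, 245.5, 17.2) 1 rows of [-0.28, 0.03, 2.98]
```

View pics/c9.png

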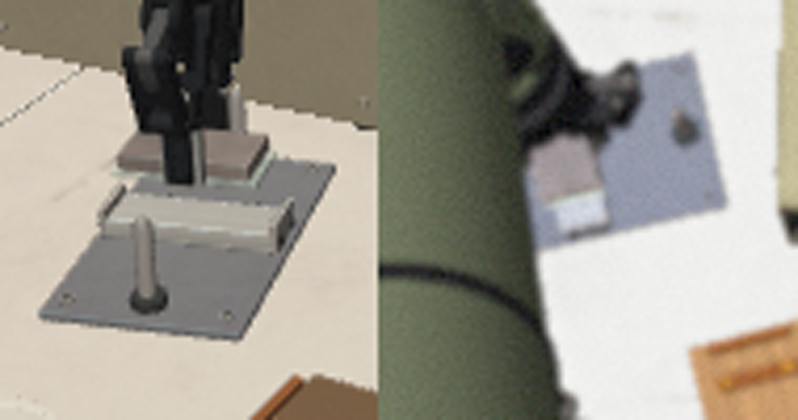

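The slab hangs level over the anvil, its near end at about (572,198) in the top crop, just above the near stop. I'll check that end's position numerically.

```bash
python3 -c "
from h import *
f=cv2.imread('pics/t7.png')
X=lambda x,y:(140+(x-378+.5)/4.2-.5,120+(y+.5)/4.2-.5)
print(plane('t7',X(573,200),58),plane('t7',X(604,193),58))
s=monitor.get_state();y=np.radians(12);u=np.array([np.cos(y),np.sin(y)]);v=np.array([-u[1],u[0]]);p=np.array(s['tcp_pos'][:2]);print('expected end mid',p-42*u,'right corner',p-42*u-20*v)"
```

```text
[572.03104552 236.76227726  58.        ] [575.97658899 216.78884019  58.        ]
expected end mid [569.37330404 236.51330008] right corner [573.53153785 216.95034807]
```

Call:
{"op": "servo_tool", "data": {"moves": [[-0.12, 0, 1, 0, 0, 0, 1], [0, 0, 0.7, 0, 0, 0, 1], [0, 0, 0.5, 0, 0, 0, 1], [0, 0, 0.3, 0, 0, 0, 1], [0, 0, 0.3, 0, 0, 0, 1], [0, 0, 0, 0, 0, 0, 1], [0, 0, 0, 0, 0, 0, 1]]}}

```text
t: 33.67
tcp_pos: [611.3, 245.4, 20.3]
eef_rot: [-0.0, -0.104, 0.995, -0.0]
ft_force: [0.5, -0.2, 0.1]
gripper_width: 39.4
finger_force: 30.7
```

Call:
{"op": "servo_tool", "data": {"moves": [[0.1, 0, 0.1, 0, 0, 0, 1], [0, 0, 0.1, 0, 0, 0, 1], [0, 0, 0.1, 0, 0, 0, 1], [0, 0, 0, 0, 0, 0, 1]]}}

```text
t: 34.0
tcp_pos: [610.4, 245.2, 17.4]
eef_rot: [-0.0, -0.104, 0.995, -0.0]
ft_force: [-0.5, -0.5, -1.1]
gripper_width: 39.3
finger_force: 30.7
```

Call:
{"op": "servo_tool", "data": {"moves": [[0, 0, 0.06, 0, 0, 0, 1], [0, 0, 0, 0, 0, 0, 1], [0, 0, 0, 0, 0, 0, 0], [0, 0, 0, 0, 0, 0, 0], [0, 0, 0, 0, 0, 0, 0], [0, 0, 0, 0, 0, 0, 0], [0, 0, 0, 0, 0, 0, 0], [0, 0, 0, 0, 0, 0, 0], [0, 0, -1, 0, 0, 0, 0], [0, 0, -2, 0, 0, 0, 0], [0, 0, -3, 0, 0, 0, 0], [0, 0, -3.5, 0, 0, 0, 0], [0, 0, -3.5, 0, 0, 0, 0], [0, 0, -2, 0, 0, 0, 0], [0, 0, 0, 0, 0, 0, 0]]}}

```text
t: 35.25
tcp_pos: [613.8, 246.2, 174.0]
eef_rot: [0.005, -0.105, 0.995, 0.001]
ft_force: [0.7, 0.6, 1.1]
gripper_width: 85.3
finger_force: 0.0
```

```bash
python3 -c "
from h import *
go([(430,20,190),(430,-200,180),(441,-328,170)],step=36)"
```

```text
t 35.25 pos [613.8 246.2 174. ] yaw -168.0 w 85.3 tilt 0.6 q6 0.06052294022771499
(430, 20, 190) 9 rows of [2.52, -2.03, -0.18]
(430, -200, 180) 7 rows of [0.65, -3.07, 0.14]
(441, -328, 170) 4 rows of [0.4, -3.19, 0.25]
```

Next the bar on the mat, at pose (441.2, -328.2, 12.3) and yaw 81.5, which means a turn of +110 about the tool axis on arrival.

Call:
{"op": "servo_tool", "data": {"moves": [[2.52, -2.03, 0, 0, 0, 0, 0], [2.52, -2.03, 0, 0, 0, 0, 0], [2.52, -2.03, 0, 0, 0, 0, 0], [2.52, -2.03, 0, 0, 0, 0, 0], [2.52, -2.03, 0, 0, 0, 0, 0], [2.52, -2.03, 0, 0, 0, 0, 0], [2.52, -2.03, 0, 0, 0, 0, 0], [2.52, -2.03, 0, 0, 0, 0, 0], [2.52, -2.03, 0, 0, 0, 0, 0], [0.65, -3.07, 0, 0, 0, 0, 0], [0.65, -3.07, 0, 0, 0, 0, 0], [0.65, -3.07, 0, 0, 0, 0, 0], [0.65, -3.07, 0, 0, 0, 0, 0], [0.65, -3.07, 0, 0, 0, 0, 0], [0.65, -3.07, 0, 0, 0, 0, 0], [0.65, -3.07, 0, 0, 0, 0, 0], [0.4, -3.19, 0, 0, 0, 0, 0], [0.4, -3.19, 0, 0, 0, 0, 0], [0.4, -3.19, 0, 0, 0, 0, 0], [0.4, -3.19, 0, 0, 0, 0, 0]]}}

```text
t: 36.92
tcp_pos: [437.1, -329.8, 166.8]
eef_rot: [-0.0, -0.104, 0.995, 0.0]
ft_force: [1.8, 0.3, 0.9]
gripper_width: 85.4
finger_force: 0.0
```

Call:
{"op": "servo_tool", "data": {"moves": [[0, 0, 0, 0, 0, 6.9, 0], [0, 0, 0, 0, 0, 6.9, 0], [0, 0, 0, 0, 0, 6.9, 0], [0, 0, 0, 0, 0, 6.9, 0], [0, 0, 0, 0, 0, 6.9, 0], [0, 0, 0, 0, 0, 6.9, 0], [0, 0, 0, 0, 0, 6.9, 0], [0, 0, 0, 0, 0, 6.9, 0], [0, 0, 0, 0, 0, 6.9, 0], [0, 0, 0, 0, 0, 6.9, 0], [0, 0, 0, 0, 0, 6.9, 0], [0, 0, 0, 0, 0, 6.9, 0], [0, 0, 0, 0, 0, 6.9, 0], [0, 0, 0, 0, 0, 6.9, 0], [0, 0, 0, 0, 0, 6.9, 0], [0, 0, 0, 0, 0, 6.9, 0], [0, 0, 0, 0, 0, 0, 0], [0, 0, 0, 0, 0, 0, 0]]}}

```text
t: 38.42
tcp_pos: [437.4, -328.2, 166.8]
eef_rot: [-0.0, 0.756, 0.655, -0.0]
ft_force: [-0.1, 0.7, -0.4]
gripper_width: 85.2
finger_force: 0.0
```

```bash
python3 -c "
from h import *
go([(441.2,-328.2,12)],step=300)
shot('top','t8');h=cv2.cvtColor(cv2.imread('pics/t8.png'),cv2.COLOR_BGR2HSV)
b=cv2.imread('pics/t8.png');a=cv2.resize(b[120:200,140:240],None,fx=4,fy=4,interpolation=2)
c=cv2.resize(b[150:230,350:450],None,fx=4,fy=4,interpolation=2);cv2.imwrite('pics/c10.png',np.hstack([a,c]))"
```

```text
t 38.42 pos [ 437.4 -328.2  166.8] yaw 81.77 w 85.2 tilt 0.03 q6 0.9357028694706183
(441.2, -328.2, 12) 1 rows of [0.06, 0.38, 15.48]
```

View pics/c10.png

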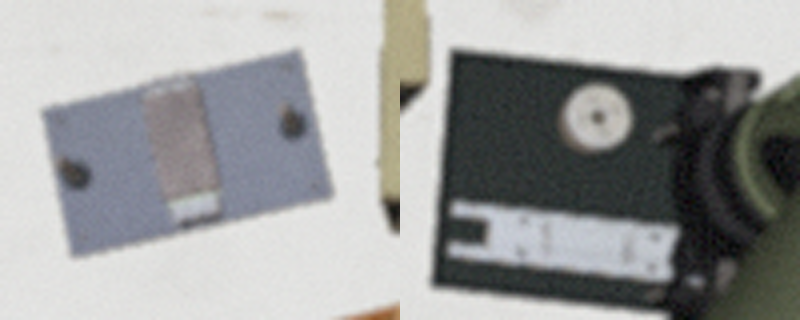

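The new slab sits between the stops as the old one did (crop (183,142)), and the bar lies undisturbed on the mat. Regripping the bar.

Call:
{"op": "servo_tool", "data": {"moves": [[0.06, 0.38, 2.5, 0, 0, 0, 0], [0, 0, 3, 0, 0, 0, 0], [0, 0, 3, 0, 0, 0, 0], [0, 0, 2.5, 0, 0, 0, 0], [0, 0, 2, 0, 0, 0, 0], [0, 0, 1.5, 0, 0, 0, 0], [0, 0, 1.1, 0, 0, 0, 0], [0, 0, 0, 0, 0, 0, 0], [0, 0, 0, 0, 0, 0, 0], [0, 0, 0, 0, 0, 0, 1], [0, 0, 0, 0, 0, 0, 1], [0, 0, 0, 0, 0, 0, 1], [0, 0, 0, 0, 0, 0, 1], [0, 0, 0, 0, 0, 0, 1], [0, 0, 0, 0, 0, 0, 1], [0, 0, 0, 0, 0, 0, 1], [0, 0, 0, 0, 0, 0, 1], [0, 0, 0, 0, 0, 0, 1], [0, 0, 0, 0, 0, 0, 1]], "force": 45}}

```text
t: 40.05
tcp_pos: [441.9, -329.0, 11.9]
eef_rot: [0.001, 0.757, 0.653, -0.0]
ft_force: [-0.9, 0.2, 5.3]
gripper_width: 34.4
finger_force: 45.8
```

Call:
{"op": "servo_tool", "data": {"moves": [[0, 0, -0.5, 0, 0, 0, 1], [0, 0, -1.2, 0, 0, 0, 1], [0, 0, -2.5, 0, 0, 0, 1], [0, 0, -3.5, 0, 0, 0, 1], [0, 0, -3.5, 0, 0, 0, 1], [0, 0, -3.5, 0, 0, 0, 1], [0, 0, -1.5, 0, 0, 0, 1], [0, 0, 0, 0, 0, -5, 1], [0, 0, 0, 0, 0, -5, 1], [0, 0, 0, 0, 0, -5, 1], [0, 0, 0, 0, 0, -5, 1], [0, 0, 0, 0, 0, 0, 1]]}}

```text
t: 41.05
tcp_pos: [441.0, -327.9, 172.7]
eef_rot: [-0.001, 0.632, 0.775, 0.0]
ft_force: [-0.4, 0.6, -2.3]
gripper_width: 34.7
finger_force: 45.7
```

```bash
python3 -c "
from h import *
go([(430,-200,180),(430,236,180),(611.5,244.7,120)],step=33)"
```

```text
t 41.05 pos [ 441.  -327.9  172.7] yaw 101.68 w 34.7 tilt 0.06 q6 0.5932401275352805
(430, -200, 180) 4 rows of [3.19, 0.38, -0.18]
(430, 236, 180) 14 rows of [3.05, 0.63, -0.0]
(611.5, 244.7, 120) 6 rows of [-0.47, 2.99, 1.0]
```

Call:
{"op": "servo_tool", "data": {"moves": [[3.19, 0.38, -0.18, 0, 0, 0, 1], [3.19, 0.38, -0.18, 0, 0, 0, 1], [3.19, 0.38, -0.18, 0, 0, 0, 1], [3.19, 0.38, -0.18, 0, 0, 0, 1], [3.05, 0.63, 0, 0, 0, 0, 1], [3.05, 0.63, 0, 0, 0, 0, 1], [3.05, 0.63, 0, 0, 0, 0, 1], [3.05, 0.63, 0, 0, 0, 0, 1], [3.05, 0.63, 0, 0, 0, 0, 1], [3.05, 0.63, 0, 0, 0, 0, 1], [3.05, 0.63, 0, 0, 0, 0, 1], [3.05, 0.63, 0, 0, 0, 0, 1], [3.05, 0.63, 0, 0, 0, 0, 1], [3.05, 0.63, 0, 0, 0, 0, 1], [3.05, 0.63, 0, 0, 0, 0, 1], [3.05, 0.63, 0, 0, 0, 0, 1], [3.05, 0.63, 0, 0, 0, 0, 1], [3.05, 0.63, 0, 0, 0, 0, 1]]}}

```text
t: 42.55
tcp_pos: [430.6, 237.1, 180.1]
eef_rot: [-0.0, 0.633, 0.774, -0.0]
ft_force: [0.2, -0.2, -3.0]
gripper_width: 34.9
finger_force: 45.7
```

Call:
{"op": "servo_tool", "data": {"moves": [[-0.47, 2.99, 1.0, 0, 0, 0, 1], [-0.47, 2.99, 1.0, 0, 0, 0, 1], [-0.47, 2.99, 1.0, 0, 0, 0, 1], [-0.47, 2.99, 1.0, 0, 0, 0, 1], [-0.47, 2.99, 1.0, 0, 0, 0, 1], [-0.47, 2.99, 1.0, 0, 0, 0, 1], [0, 0, 0, 0, 0, 0, 1], [0, 0, 0, 0, 0, 0, 1]]}}

```text
t: 43.22
tcp_pos: [612.7, 243.5, 117.9]
eef_rot: [-0.001, 0.633, 0.774, -0.001]
ft_force: [-0.1, 0.2, -2.3]
gripper_width: 34.5
finger_force: 46.1
```

```bash
python3 -c "
from h import *
go([(611.7,244.5,85)],step=300)"
```

```text
t 43.22 pos [612.7 243.5 117.9] yaw 101.43 w 34.5 tilt 0.18 q6 1.6376988099933691
(611.7, 244.5, 85) 1 rows of [0.12, -0.07, 3.29]
```

Call:
{"op": "servo_tool", "data": {"moves": [[0.12, 0, 1.5, 0, 0, 0, 1], [0, 0, 1.2, 0, 0, 0, 1], [0, 0, 0.7, 0, 0, 0, 1], [0, 0, 0, 0, 0, 0, 1], [0, 0, 0, 0, 0, 0, 1]]}}

```text
t: 43.63
tcp_pos: [611.4, 245.2, 85.9]
eef_rot: [-0.0, 0.632, 0.775, -0.001]
ft_force: [0.2, -0.7, -2.9]
gripper_width: 34.7
finger_force: 46.0
```

```bash
python3 -c "
from h import *
go([(611.7,244.5,50)],step=300)
shot('side','s9');shot('top','t9')
a=cv2.imread('pics/s9.png')[180:280,135:235];b=cv2.imread('pics/t9.png')[120:220,140:240]
cv2.imwrite('pics/c11.png',cv2.resize(np.hstack([a,b]),None,fx=4,fy=4,interpolation=2))"
```

```text
t 43.63 pos [611.4 245.2  85.9] yaw 101.59 w 34.7 tilt 0.08 q6 1.6379274882810368
(611.7, 244.5, 50) 1 rows of [-0.08, 0.01, 3.59]
```

View pics/c11.png

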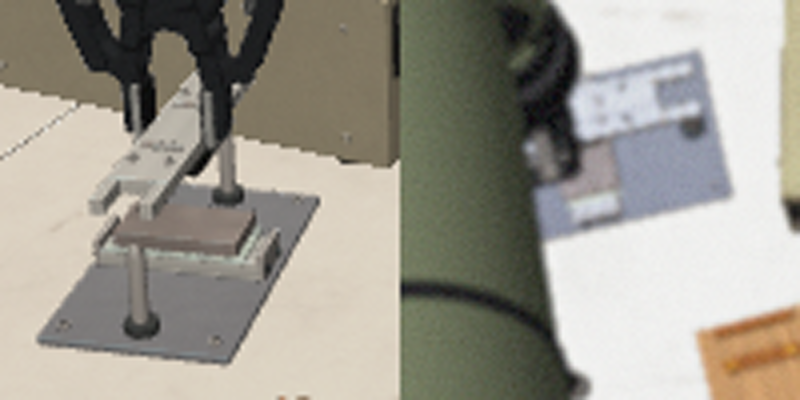

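The bar is held level above the posts. In the top crop its right fork slot is at about (677,93) and the post's foot at (692,125). I'll check that parallax numerically.

```bash
python3 -c "
from h import *
X=lambda x,y:(140+(x-400+.5)/4-.5,120+(y+.5)/4-.5)
for n,p,z in(('slot inner c',(657,95),96),('prong up',(695,68),96),('prong lo',(705,107),96),('post collar',(693,127),15)): print(n,plane('t9',X(*p),z).round(1))
p=np.array([611.4,245.2])
for a in(11.5,12): 
  a=np.radians(a);v=np.array([-np.sin(a),np.cos(a)]);print('slot inner exp',p-66*v,'tips',p-91.5*v,'post exp',np.array([611.4,245.5])-78*v)
print(proj('t9',(627.5,169,62)),X(692,120))
"
```

```text
slot inner c [625.9 182.5  96. ]
prong up [643.4 157.3  96. ]
prong lo [616.6 151.   96. ]
post collar [625.2 169.4  15. ]
slot inner exp [624.55828367 180.5249695 ] tips [629.642166   155.53688953] post exp [626.95069888 169.06587304]
slot inner exp [625.12217159 180.64225835] tips [630.42391971 155.69949453] post exp [627.61711188 169.20448714]
[210.74319874 146.07855016] (212.625, 149.625)
```

Measured and expected agree within 2 mm. Lowering.

Call:
{"op": "servo_tool", "data": {"moves": [[-0.04, 0, 0.8, 0, 0, 0, 1], [0, 0, 0.8, 0, 0, 0, 1], [0, 0, 0.7, 0, 0, 0, 1], [0, 0, 0.6, 0, 0, 0, 1], [0, 0, 0.5, 0, 0, 0, 1], [0, 0, 0.3, 0, 0, 0, 1], [0, 0, 0, 0, 0, 0, 1], [0, 0, 0, 0, 0, 0, 1]]}}

```text
t: 44.4
tcp_pos: [612.4, 244.9, 48.8]
eef_rot: [-0.0, 0.632, 0.775, -0.0]
ft_force: [-0.7, 0.2, -3.1]
gripper_width: 34.7
finger_force: 46.1
```

Call:
{"op": "servo_tool", "data": {"moves": [[0, 0, 0.2, 0, 0, 0, 1], [0, 0, 0.2, 0, 0, 0, 1], [0, 0, 0.1, 0, 0, 0, 1], [0, 0, 0, 0, 0, 0, 1], [0, 0, 0, 0, 0, 0, 1]]}}

```text
t: 44.82
tcp_pos: [612.5, 244.9, 44.1]
eef_rot: [0.0, 0.632, 0.775, -0.0]
ft_force: [-0.4, 0.4, -1.9]
gripper_width: 34.8
finger_force: 46.1
```

Call:
{"op": "servo_tool", "data": {"moves": [[0, 0, 0.08, 0, 0, 0, 1], [0, 0, 0.08, 0, 0, 0, 1], [0, 0, 0, 0, 0, 0, 1]]}}

```text
t: 45.07
tcp_pos: [612.7, 244.9, 42.9]
eef_rot: [0.0, 0.632, 0.775, 0.0]
ft_force: [-1.6, -0.0, 0.3]
gripper_width: 34.6
finger_force: 46.4
```

Call:
{"op": "servo_tool", "data": {"moves": [[0, 0, 0, 0, 0, 0, 0], [0, 0, 0, 0, 0, 0, 0], [0, 0, 0, 0, 0, 0, 0], [0, 0, 0, 0, 0, 0, 0], [0, 0, 0, 0, 0, 0, 0], [0, 0, 0, 0, 0, 0, 0], [0, 0, -1, 0, 0, 0, 0], [0, 0, -2, 0, 0, 0, 0], [0, 0, -3, 0, 0, 0, 0], [0, 0, -3, 0, 0, 0, 0], [0, 0, -3, 0, 0, 0, 0], [0, 0, 0, 0, 0, 0, 0]]}}

```text
t: 46.07
tcp_pos: [616.3, 246.0, 170.5]
eef_rot: [0.003, 0.632, 0.775, 0.005]
ft_force: [2.4, 0.7, 1.7]
gripper_width: 85.1
finger_force: 0.0
```

```bash
python3 -c "
from h import *
go([(430,20,200),(430,-200,200),(528.6,-341.6,120)],step=33)"
```

```text
t 46.07 pos [616.3 246.  170.5] yaw 101.6 w 85.1 tilt 0.65 q6 1.637002533817286
(430, 20, 200) 9 rows of [-2.04, -2.53, -0.33]
(430, -200, 200) 7 rows of [-3.08, -0.63, -0.0]
(528.6, -341.6, 120) 6 rows of [-2.64, 1.14, 1.33]
```

Call:
{"op": "servo_tool", "data": {"moves": [[-2.04, -2.53, -0.33, 0, 0, 0, 0], [-2.04, -2.53, -0.33, 0, 0, 0, 0], [-2.04, -2.53, -0.33, 0, 0, 0, 0], [-2.04, -2.53, -0.33, 0, 0, 0, 0], [-2.04, -2.53, -0.33, 0, 0, 0, 0], [-2.04, -2.53, -0.33, 0, 0, 0, 0], [-2.04, -2.53, -0.33, 0, 0, 0, 0], [-2.04, -2.53, -0.33, 0, 0, 0, 0], [-2.04, -2.53, -0.33, 0, 0, 0, 0], [-3.08, -0.63, 0, 0, 0, 0, 0], [-3.08, -0.63, 0, 0, 0, 0, 0], [-3.08, -0.63, 0, 0, 0, 0, 0], [-3.08, -0.63, 0, 0, 0, 0, 0], [-3.08, -0.63, 0, 0, 0, 0, 0], [-3.08, -0.63, 0, 0, 0, 0, 0], [-3.08, -0.63, 0, 0, 0, 0, 0], [0, 0, 0, 0, 0, 0, 0]]}}

```text
t: 47.48
tcp_pos: [427.2, -206.1, 192.9]
eef_rot: [0.002, 0.634, 0.773, -0.001]
ft_force: [0.6, -1.2, 0.3]
gripper_width: 85.2
finger_force: 0.0
```

Call:
{"op": "servo_tool", "data": {"moves": [[-2.64, 1.14, 1.33, 0, 0, 0, 0], [-2.64, 1.14, 1.33, 0, 0, 0, 0], [-2.64, 1.14, 1.33, 0, 0, 0, 0], [-2.64, 1.14, 1.33, 0, 0, 0, 0], [-2.64, 1.14, 1.33, 0, 0, 0, 0], [-2.64, 1.14, 1.33, 0, 0, 0, 0], [0, 0, 0, 0, 0, 0, 0], [0, 0, 0, 0, 0, 0, 0]]}}

```text
t: 48.15
tcp_pos: [525.1, -342.1, 111.0]
eef_rot: [-0.001, 0.632, 0.775, 0.0]
ft_force: [-0.2, 1.1, -0.4]
gripper_width: 85.4
finger_force: 0.0
```

```bash
python3 -c "
from h import *
go([(528.6,-341.6,6)],step=300)
d=shot('top','t10');b=d['frame'][:,:,::-1];a=cv2.resize(b[120:200,140:240],None,fx=4,fy=4,interpolation=2)
c=cv2.resize(b[150:230,350:450],None,fx=4,fy=4,interpolation=2);cv2.imwrite('pics/c12.png',np.hstack([a,c]))"
```

```text
t 48.15 pos [ 525.1 -342.1  111. ] yaw 101.56 w 85.4 tilt 0.14 q6 0.6738605085927534
(528.6, -341.6, 6) 1 rows of [-0.02, 0.35, 10.5]
```

View pics/c12.png

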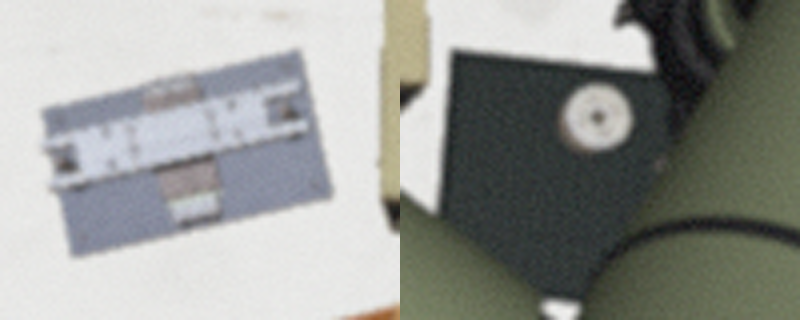

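The bar sits over both posts, foot on the slab (crop (178,130)). The weight stands where it was left (597,117). Gripping it.

Call:
{"op": "servo_tool", "data": {"moves": [[0, 0.35, 2.2, 0, 0, 0, 0], [0, 0, 2.5, 0, 0, 0, 0], [0, 0, 2.2, 0, 0, 0, 0], [0, 0, 1.6, 0, 0, 0, 0], [0, 0, 1.2, 0, 0, 0, 0], [0, 0, 0.8, 0, 0, 0, 0], [0, 0, 0, 0, 0, 0, 0], [0, 0, 0, 0, 0, 0, 0], [0, 0, 0, 0, 0, 0, 1], [0, 0, 0, 0, 0, 0, 1], [0, 0, 0, 0, 0, 0, 1], [0, 0, 0, 0, 0, 0, 1], [0, 0, 0, 0, 0, 0, 1], [0, 0, 0, 0, 0, 0, 1], [0, 0, 0, 0, 0, 0, 1], [0, 0, 0, 0, 0, 0, 1], [0, 0, 0, 0, 0, 0, 1], [0, 0, 0, 0, 0, 0, 1]], "force": 30}}

```text
t: 49.7
tcp_pos: [529.0, -342.0, 8.4]
eef_rot: [0.001, 0.632, 0.775, -0.0]
ft_force: [-1.9, 0.7, 5.6]
gripper_width: 40.7
finger_force: 30.3
```

Call:
{"op": "servo_tool", "data": {"moves": [[0, 0, -0.5, 0, 0, 0, 1], [0, 0, -1.2, 0, 0, 0, 1], [0, 0, -2.5, 0, 0, 0, 1], [0, 0, -3, 0, 0, 0, 1], [0, 0, -3, 0, 0, 0, 1], [0, 0, -1.5, 0, 0, 0, 1], [0, 0, 0, 0, 0, 0, 1]]}}

```text
t: 50.28
tcp_pos: [531.1, -343.3, 129.5]
eef_rot: [0.004, 0.632, 0.775, 0.0]
ft_force: [0.9, -0.6, -2.9]
gripper_width: 40.9
finger_force: 31.0
```

```bash
python3 -c "
from h import *
go([(430,-200,200),(430,20,200),(612.3,244.9,120)],step=33)"
```

```text
t 50.28 pos [ 531.1 -343.3  129.5] yaw 101.6 w 40.9 tilt 0.45 q6 0.6778085398030305
(430, -200, 200) 6 rows of [2.68, -1.17, -1.18]
(430, 20, 200) 7 rows of [3.08, 0.63, -0.0]
(612.3, 244.9, 120) 10 rows of [1.84, 2.24, 0.8]
```

Call:
{"op": "servo_tool", "data": {"moves": [[2.68, -1.17, -1.18, 0, 0, 0, 1], [2.68, -1.17, -1.18, 0, 0, 0, 1], [2.68, -1.17, -1.18, 0, 0, 0, 1], [2.68, -1.17, -1.18, 0, 0, 0, 1], [2.68, -1.17, -1.18, 0, 0, 0, 1], [2.68, -1.17, -1.18, 0, 0, 0, 1], [3.08, 0.63, 0, 0, 0, 0, 1], [3.08, 0.63, 0, 0, 0, 0, 1], [3.08, 0.63, 0, 0, 0, 0, 1], [3.08, 0.63, 0, 0, 0, 0, 1], [3.08, 0.63, 0, 0, 0, 0, 1], [3.08, 0.63, 0, 0, 0, 0, 1], [3.08, 0.63, 0, 0, 0, 0, 1], [0, 0, 0, 0, 0, 0, 1]]}}

```text
t: 51.45
tcp_pos: [425.8, 26.6, 194.2]
eef_rot: [-0.002, 0.63, 0.777, 0.0]
ft_force: [-0.5, -0.5, -2.6]
gripper_width: 40.8
finger_force: 31.3
```

Call:
{"op": "servo_tool", "data": {"moves": [[1.84, 2.24, 0.7, 0, 0, 0, 1], [1.84, 2.24, 0.7, 0, 0, 0, 1], [1.84, 2.24, 0.7, 0, 0, 0, 1], [1.84, 2.24, 0.7, 0, 0, 0, 1], [1.84, 2.24, 0.7, 0, 0, 0, 1], [1.84, 2.24, 0.7, 0, 0, 0, 1], [1.84, 2.24, 0.7, 0, 0, 0, 1], [1.84, 2.24, 0.7, 0, 0, 0, 1], [1.84, 2.24, 0.7, 0, 0, 0, 1], [1.84, 2.24, 0.7, 0, 0, 0, 1], [0, 0, 0, 0, 0, 0, 1], [0, 0, 0, 0, 0, 0, 1], [0, 0, 0, 0, 0, 0, 1]]}}

```text
t: 52.53
tcp_pos: [608.8, 246.5, 123.8]
eef_rot: [-0.001, 0.632, 0.775, -0.001]
ft_force: [0.2, -0.4, -2.1]
gripper_width: 40.5
finger_force: 31.5
```

```bash
python3 -c "
from h import *
go([(612.3,244.9,68)],step=300)"
```

```text
t 52.53 pos [608.8 246.5 123.8] yaw 101.59 w 40.5 tilt 0.17 q6 1.6410077215398897
(612.3, 244.9, 68) 1 rows of [-0.22, 0.31, 5.58]
```

Call:
{"op": "servo_tool", "data": {"moves": [[-0.22, 0.31, 1.2, 0, 0, 0, 1], [0, 0, 1.5, 0, 0, 0, 1], [0, 0, 1.2, 0, 0, 0, 1], [0, 0, 0.8, 0, 0, 0, 1], [0, 0, 0.5, 0, 0, 0, 1], [0, 0, 0.3, 0, 0, 0, 1], [0, 0, 0, 0, 0, 0, 1], [0, 0, 0, 0, 0, 0, 1]]}}

```text
t: 53.2
tcp_pos: [613.7, 245.7, 70.5]
eef_rot: [0.0, 0.632, 0.775, 0.0]
ft_force: [-0.3, 0.1, -3.2]
gripper_width: 40.8
finger_force: 31.5
```

```bash
python3 -c "
from h import *
go([(612.3,244.9,59.5)],step=300)
shot('side','s11');a=cv2.imread('pics/s11.png')[170:270,135:245]
cv2.imwrite('pics/c13.png',cv2.resize(a,None,fx=5,fy=5,interpolation=2))"
```

```text
t 53.2 pos [613.7 245.7  70.5] yaw 101.59 w 40.8 tilt 0.03 q6 1.6377275471267645
(612.3, 244.9, 59.5) 1 rows of [-0.05, -0.16, 1.1]
```

View pics/c13.png

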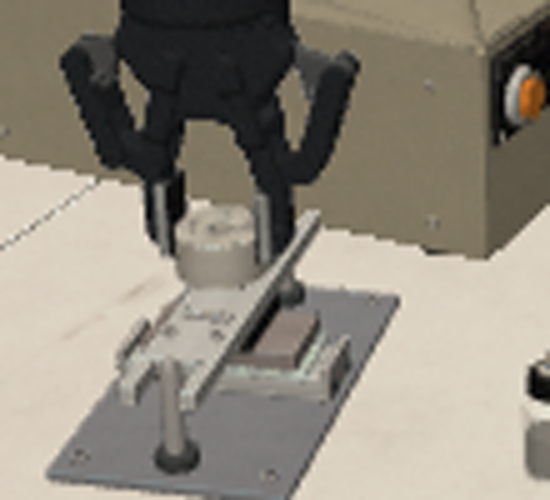

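The weight hangs level just above the bar's middle at (217,245), and the bar is still seated. That is my last picture view: I count 15, one over the limit of 14. From here I'll check by numbers only.

Call:
{"op": "servo_tool", "data": {"moves": [[-0.05, -0.12, 0.4, 0, 0, 0, 1], [0, 0, 0.3, 0, 0, 0, 1], [0, 0, 0.2, 0, 0, 0, 1], [0, 0, 0.1, 0, 0, 0, 1], [0, 0, 0, 0, 0, 0, 1], [0, 0, 0, 0, 0, 0, 1]]}}

```text
t: 53.75
tcp_pos: [612.4, 245.0, 60.1]
eef_rot: [-0.0, 0.632, 0.775, -0.0]
ft_force: [0.6, 0.1, -2.1]
gripper_width: 40.6
finger_force: 31.5
```

Call:
{"op": "servo_tool", "data": {"moves": [[0, 0, 0.08, 0, 0, 0, 1], [0, 0, 0.05, 0, 0, 0, 1], [0, 0, 0, 0, 0, 0, 1]]}}

```text
t: 54.0
tcp_pos: [612.7, 245.0, 59.4]
eef_rot: [0.0, 0.632, 0.775, 0.0]
ft_force: [-0.9, -0.7, 0.6]
gripper_width: 40.5
finger_force: 31.8
```

Contact. Releasing and retreating.

Call:
{"op": "servo_tool", "data": {"moves": [[0, 0, 0, 0, 0, 0, 0], [0, 0, 0, 0, 0, 0, 0], [0, 0, 0, 0, 0, 0, 0], [0, 0, 0, 0, 0, 0, 0], [0, 0, 0, 0, 0, 0, 0], [0, 0, 0, 0, 0, 0, 0], [0, 0, -1, 0, 0, 0, 0], [0, 0, -2, 0, 0, 0, 0], [0, 0, -3, 0, 0, 0, 0], [0, 0, -3, 0, 0, 0, 0], [0, 0, -3, 0, 0, 0, 0], [-2.04, -2.53, -0.33, 0, 0, 0, 0], [-2.04, -2.53, -0.33, 0, 0, 0, 0], [-2.04, -2.53, -0.33, 0, 0, 0, 0], [-2.04, -2.53, -0.33, 0, 0, 0, 0], [-2.04, -2.53, -0.33, 0, 0, 0, 0], [-2.04, -2.53, -0.33, 0, 0, 0, 0], [-2.04, -2.53, -0.33, 0, 0, 0, 0], [-2.04, -2.53, -0.33, 0, 0, 0, 0], [-2.04, -2.53, -0.33, 0, 0, 0, 0]]}}

```text
t: 55.67
tcp_pos: [425.2, 18.4, 209.5]
eef_rot: [0.001, 0.632, 0.775, 0.0]
ft_force: [-0.5, -0.0, 0.2]
gripper_width: 85.5
finger_force: 0.0
```

Call:
{"op": "servo_tool", "data": {"moves": [[-3, -0.6, 0, 0, 0, 0, 0], [-3, -0.6, 0, 0, 0, 0, 0], [-3, -0.6, 0, 0, 0, 0, 0], [-3, -0.6, 0, 0, 0, 0, 0], [0, 0, 0, 0, 0, 0, 0], [0, 0, 0, 0, 0, 0, 0], [0, 0, 0, 0, 0, 0, 0], [0, 0, 0, 0, 0, 0, 0]]}}

```text
t: 56.33
tcp_pos: [426.7, -102.1, 208.8]
eef_rot: [-0.0, 0.632, 0.775, 0.0]
ft_force: [-0.4, -0.5, -0.6]
gripper_width: 85.3
finger_force: 0.0
```

```bash
python3 - <<'E'
from h import *
shot('top','t12');shot('side','s12')
a=cv2.cvtColor(cv2.imread('pics/t0.png' if 0 else 'pics/top0.png'),6);b=cv2.cvtColor(cv2.imread('pics/t12.png'),6)
# compare the weight's patch with the start: shift by template matching
for n0,n1,(x,y) in(('top0','t12',(182,152)),('side0','s12',(181,222))):
    A=cv2.imread(f'pics/{n0}.png')[y-12:y+13,x-12:x+13];B=cv2.imread(f'pics/{n1}.png')[y-24:y+25,x-24:x+25]
    r=cv2.matchTemplate(B,A,cv2.TM_CCOEFF_NORMED);_,v,_,l=cv2.minMaxLoc(r);print(n1,'score',round(v,3),'shift px',l[0]-12,l[1]-12)
h=cv2.cvtColor(cv2.imread('pics/t12.png'),cv2.COLOR_BGR2HSV);k=np.zeros(h.shape[:2],np.uint8)
s=monitor.get_state();print(s['t'],s['tcp_pos'])
E
```

```text
t12 score 0.904 shift px -1 0
s12 score 0.929 shift px 0 0
56.4333 [ 426.80266798 -101.94968109  208.72123622]
```

The weight and bar match their starting appearance to within 1 px in both views. Handing in.

```bash
python3 -c "
from workcell import job
print(job.close_job())"
```

```text
the job is handed in; nothing more can be done
None
```

The job is done and handed in at about 56 s: the bonded sample is on the empty rest, and the next sample is in the press with the bar and weight back on it. No verdict came back, and I viewed 15 pictures against the limit of 14.

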